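Load the cylinder-head bolts into the gravity chute and feed one to the nest

TASK

Take the two washed head bolts off the drain rack and lay both in the gravity chute, each with its head in the slot on the side where the paddle is, so that they roll down and queue up one behind the other. Then press the paddle all the way down once and let it come back, so that the first bolt drops into the nest at the bottom and the second moves up to the stop. Leave the other things on the bench where they are.

Things in the scene. Friction and masses are not known exactly. Their poses are not given: they have to be found in the camera images.
- bolt_a_mid (a point): M16 flange bolt, bare steel, 0.27 kg. Point on its axis at mid-grip, 37 mm from the flange's underside, 53 mm from the tip; z axis along the bolt to the head. Starts on the drain rack in two U lugs, head uphill, axis 32 deg from level, head end to the robot's left (+y, within 15 deg), point 64 mm above the bench; shank free 32 mm to either side along it and 25 mm below.
- bolt_a_head (a point): centre of bolt_a's head, on its axis 49 mm from bolt_a_mid. The bolt is 114 mm long: shank 16 mm diameter, 90 mm long; flange 36 mm diameter, 10 mm thick; hexagon 24 mm across, 14 mm high.
- bolt_b_mid (a point): the second bolt, same as bolt_a with the same point and axes. On the rack it lies 92 mm beyond bolt_a (farther from the robot) and slopes the other way: head uphill, head end to the right (-y).
- bolt_b_head (a point): centre of bolt_b's head, on its axis 49 mm from bolt_b_mid
- rack: fixed dark steel drain pan 156 x 176 mm with steel lugs, up to 90 mm high, that carry the bolts; origin in the middle of its underside, z up. The bolts lie over its y axis direction, 46 mm to either side in x. The upper lug bears on the underside of the flange and the lugs' prongs reach 2 mm above the bolt's axis: lift a bolt square to its axis.
- chute: fixed grey gravity chute, base 168 x 226 mm; origin mid underside, z up. Bolts lie along its x axis; track falls towards -y at 14 deg. Shank rolls on two 5 mm rails at x = -28.5 and 36 mm, open between (59 mm wide, 19 mm deep). Head hangs in the slot at the -x side (robot and paddle side), 3 mm end play each way. Guards at x = -61 and 61 mm, 9 mm above the rails. Reversed bolts jam.
- chute_load (a point): good place to lay a bolt, near the top of the track: where bolt_*_mid is when the shank rests on the rails, head towards -x and centred in the slot. When let go it runs down the smooth waxed rails by itself. 103 mm up the track from chute_stop; the back plate stands 63 mm further up, 17 mm above the rails. Axes as chute.
- chute_stop (a point): where bolt_*_mid is when the bolt lies against the rocker's lip, first in the queue; the next one queues 28 to 36 mm up the slope, flange to flange, its tip end swung a little down the slope
- chute_nest (a point): where bolt_*_mid is when the bolt lies in the nest, a pocket 20 mm wide and 10 mm deep at the bottom end of the rails
- paddle (a joint): angle of the rocker and its paddle: 0 at rest (lip up, holds the first bolt), 0.75 rad pressed to its end stop (lip down: first bolt let go, from about 0.6 rad; rear blade up, holds back the next). A spring brings it back; 2 to 5 N at the pad. Hinge along the chute's x axis.
- paddle_pad (a point): middle of the top of the black rubber pad, 26 x 34 mm, at the end of the paddle arm beside the near guard, 65 mm from the hinge towards the chute's low end; about 0.1 m above the bench at rest, it goes down 48 mm to the end stop, nearly straight (8 mm towards the chute's -y, then 2 mm back).
- caliper: vernier caliper 246 x 78 x 12 mm, lying flat; a bystander, not to be moved
- spanner: chrome combination spanner 199 mm long, lying flat; a bystander, not to be moved
- glasses: black safety glasses 126 mm wide; a bystander, not to be moved
- wrench: grey adjustable wrench 168 mm long, lying flat at the back; a bystander, not to be moved
- lamp: small work lamp 118 x 58 x 35 mm, lying flat; a bystander, not to be moved

How it is judged:
By the outcome, as a careful person would: the job done as asked, in the order asked, and still so for the second after the job is handed in, with the robot touching nothing.
It also fails if it takes over 64 s, if anything falls off the work surface, if the arm or the gripper's body presses on something with over 40 N, if the wrist force passes 120 N, or if a joint passes its speed limit or range.

ROBOT

A 6-joint arm with a two-finger parallel gripper is mounted at the origin on a cart in front of the work surface, level with it; the furniture and walls round the work are solid. World frame = base frame: x ahead of the robot, y to its left, z up, the work surface at z = 0. Lengths are in mm, angles in rad, forces in N, time in s.
With the tool pointing down it reaches from about 350 to 875 mm from the base axis. Payload 4.2 kg.
Tool frame: the origin (TCP) lies midway between the tips of the shut fingers; the grasp point (between the pads) lies 19 mm behind it; z points along the fingers, y is the direction in which the jaws open and shut (so a half turn about z gives the same grasp; the last joint's range is limited). The gripper opens to 85 mm and grips with 20 to 120 N. Pads are 22 mm wide; open, the fingers measure 114 mm over their backs; the gripper's body (76 mm by 85 mm) begins 54 mm behind the grasp point. The pads swing forward as they close: fully open they stand 13 mm farther back than shut.
Start: joints at [1.545, 0.385, 0.008, 0, -1.194, -0.259], TCP at [175.571, 599.812, 231.312] pointing down, gripper open.
Joint ranges: [-3.14, 3.14], [-1.21, 2.06], [-1.07, 1.41], [-3.16, 2.05], [-2.99, -0.16], [-3.1, 3.1]. Speed limits (rad/s): [2.79, 2.79, 3.14, 3.14, 3.14, 3.14].

INTERFACE

Orientations are given as a unit quaternion [x, y, z, w].
In Python, from bench import arm, eyes, nets gives the robot as it stands.
- The arm moves only by the tool jog_arm, never from a script. Its argument "rows" is a list of rows, each a list of 3 entries, a list of its own where there are three numbers: the shift along the tool's x, y, z in cm, then the turn, a rotation vector about the tool's x, y, z in degrees, then the finger opening in cm, from 0 to 8.54. In form: [[[x, y, z], [ax, ay, az], jaw], ...]. A call has 1 to 10 rows; each row shifts and turns the commanded pose from where the row before left it, along the tool's axes as they then stand; what a row does not reach is not made up. A row lasts 1/8 s, in which the tool goes at most 62.5 mm and 10.7 degrees, less where a joint would pass 70% of its speed; a pose out of reach is approached as far as the arm can. A call with a gripper value outside its range is refused whole. The fingers move at their own pace and stop on an object; the grip force is fixed at half the most. Time passes only in rows, so rows that do not move let the fingers close. It gives the time, the measured TCP pose, the force and the opening at its end, in the units of the state.
- arm.read_state(): the state, without advancing time (a new reading comes with each control period).
- eyes.get_image(name): name is "side" or "top"; returns the picture (400x640x3 uint8, red, green, blue); there is no depth.
- eyes.camera_model(name): a dict with "K" (3x3 intrinsics, pixels), "k1" (the pictures are not rectified: a ray, as slopes to the right and down, at radius r is drawn at 1 + k1 r^2 times it, then the intrinsics apply), "rvec" (rotation vector, rad) and "tvec" (3), from world to camera coordinates, as OpenCV has them. Camera axes: x right, y down, z forward; pixel columns grow to the right and rows downward; lengths in mm; the calibration is good to about 2 mm. A picture is of the moment at which its call begins. camera_model takes no time and is no camera call.
- arm.job_done(): hands the job in, once; it reports no verdict.
Trained networks look in the newest picture that a camera, given by its name, has taken for a name from the list of things; names that differ only in an ending like _2 or _b are one class to them, and where a whole thing is asked for, a point or a joint stands for the part that bears it (a point fixed in the world has none). Each returns a list of dicts, best first, with "conf" (0 to 1); they miss things now and then, are a little off and sometimes report something else, mostly with a low value. They report only what shows in the picture. A call takes as long as a camera call.
- nets.boxes_of(camera, name): "position" ([column, row] as shares, 0 to 1, of the picture: columns of its width, rows of its height, amid what is visible of it).
The state is a dict: "clock": time; "joints": joint angles; "joint_vel": joint speeds; "joint_efforts": joint torques, N m; "position": TCP position; "ee_rot": TCP orientation; "contact_force": force on the tool from outside, world axes, zero at the start; "wrist_torque": the same for the moment, N m; "gripper_width": finger opening in mm.
Only numpy, scipy, OpenCV 4.12 (cv2) and the standard library are available. Lean on these libraries where they do the work, as an engineer would, in place of code of your own. Each camera call takes 0.05 s, during which the arm holds its last target.

## Working session

There is one attempt and no reset: what is moved stays moved. The work goes in short steps, Python scripts to look and compute and a tool call to move; the robot and the scene stay as the last step left them, time stands still between calls to the robot, and variables do not carry over. Pictures are saved under pics/ and viewed, and the job is handed in when it is done.

Besides the shell and the picture viewer there is one more tool, called after ">>>" in YAML: its name, and indented under it one key for each argument. jog_arm: Moves the arm, as the interface text tells. Its arguments: {"type":"object","properties":{"rows":{"type":"array","items":{"type":"array"}}},"required":["rows"]}

```bash
ls; mkdir -p pics; python3 - <<'E'
from bench import arm, eyes, nets
import cv2,numpy as np
for c in ("side","top"):
    im=eyes.get_image(c); cv2.imwrite(f"pics/{c}0.png",im[:,:,::-1])
    m=eyes.camera_model(c); print(c,{k:np.round(v,4).tolist() for k,v in m.items()})
    for n in ("bolt_a_mid","bolt_a_head","rack","chute","paddle","paddle_pad"):
        print(n,[(np.round(np.array(d["position"])*[640,400],1).tolist(),round(d["conf"],2)) for d in nets.boxes_of(c,n)][:4])
print(arm.read_state())
E
```

```text
pics
side {'K': [[499.6331, 0.0, 323.6803], [0.0, 499.6331, 195.3528], [0.0, 0.0, 1.0]], 'k1': -0.1224, 'rvec': [1.9668, -0.6142, 0.3441], 'tvec': [-337.2232, 286.3047, 972.7685]}
bolt_a_mid [([281.7, 196.0], 0.81)]
bolt_a_head [([277.9, 186.9], 0.71)]
rack [([298.6, 207.7], 0.9)]
chute [([384.8, 249.3], 0.73)]
paddle [([404.3, 251.9], 0.62)]
paddle_pad [([402.4, 253.2], 0.85)]
top {'K': [[386.2403, 0.0, 320.9384], [0.0, 386.2403, 198.9349], [0.0, 0.0, 1.0]], 'k1': -0.0019, 'rvec': [2.1475, -2.1563, 0.0788], 'tvec': [198.3669, 495.4605, 1005.0886]}
bolt_a_mid [([270.7, 210.6], 0.57)]
bolt_a_head [([273.2, 210.0], 0.57)]
rack [([287.5, 196.7], 0.93), ([292.3, 177.0], 0.54)]
chute [([418.8, 186.2], 0.59)]
paddle [([447.9, 183.1], 0.67)]
paddle_pad [([449.6, 182.1], 0.67)]
{'clock': 0.7, 'joints': array([ 1.54462573e+00,  3.84650605e-01,  7.91128130e-03, -4.01561160e-05,
       -1.19398056e+00, -2.58634766e-01]), 'joint_vel': array([-0.00203221,  0.00025445, -0.00095856, -0.00038582,  0.00047349,
       -0.00111645]), 'joint_efforts': array([-2.64523860e-04, -3.91949272e+01,  1.88581932e+01,  4.18976158e+00,
       -2.93181183e-04,  1.13637398e-06]), 'position': array([175.54488959, 599.82142826, 231.34037954]), 'ee_rot': array([ 9.89876811e-01, -1.41929196e-01, -2.29762903e-05, -3.57985461e-05]), 'contact_force': array([ 0.53788968, -0.10171868,  0.99095503]), 'wrist_torque': array([0.03131093, 0.06773782, 0.07289444]), 'gripper_width': 85.68713430283988}
```

View pics/side0.png

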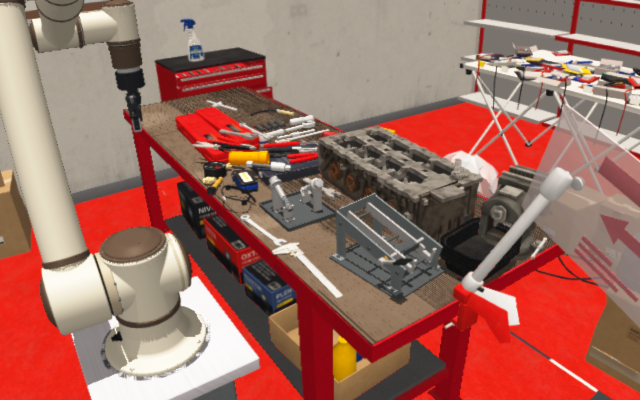

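View pics/top0.png

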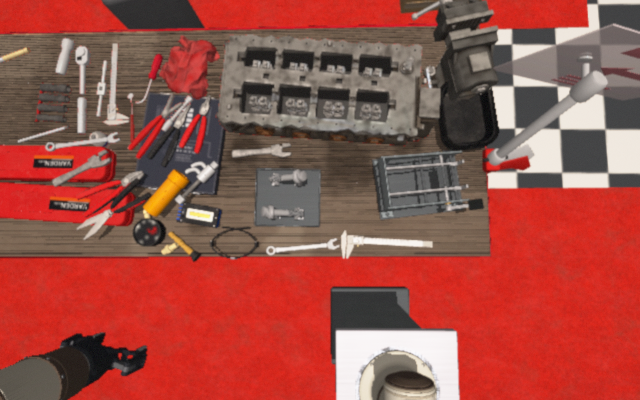

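```bash
python3 - <<'E'
import cv2,numpy as np
t=cv2.imread("pics/top0.png"); s=cv2.imread("pics/side0.png")
cv2.imwrite("pics/top_r.png",cv2.resize(t[160:235,245:330],None,fx=8,fy=8,interpolation=cv2.INTER_CUBIC))
cv2.imwrite("pics/top_c.png",cv2.resize(t[145:225,365:490],None,fx=6,fy=6,interpolation=cv2.INTER_CUBIC))
cv2.imwrite("pics/side_r.png",cv2.resize(s[165:240,255:350],None,fx=8,fy=8,interpolation=cv2.INTER_CUBIC))
cv2.imwrite("pics/side_c.png",cv2.resize(s[185:310,320:450],None,fx=4.8,fy=4.8,interpolation=cv2.INTER_CUBIC))
E
```

```text
(no output)
```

View pics/top_r.png

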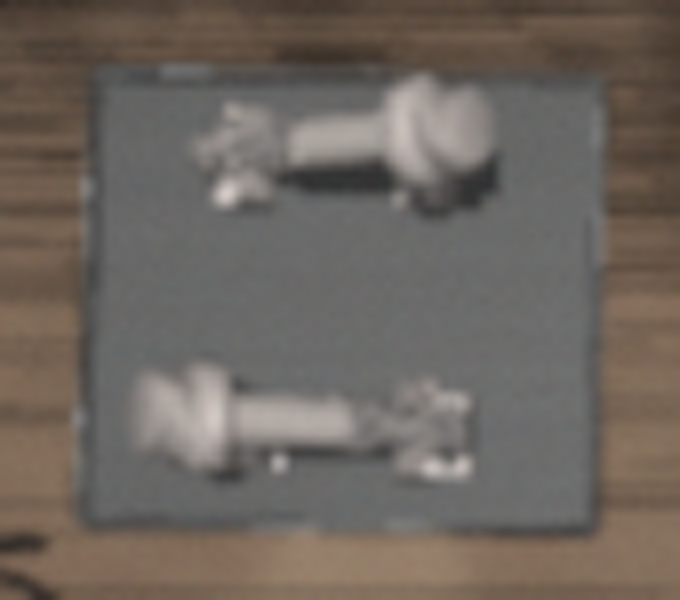

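View pics/top_c.png

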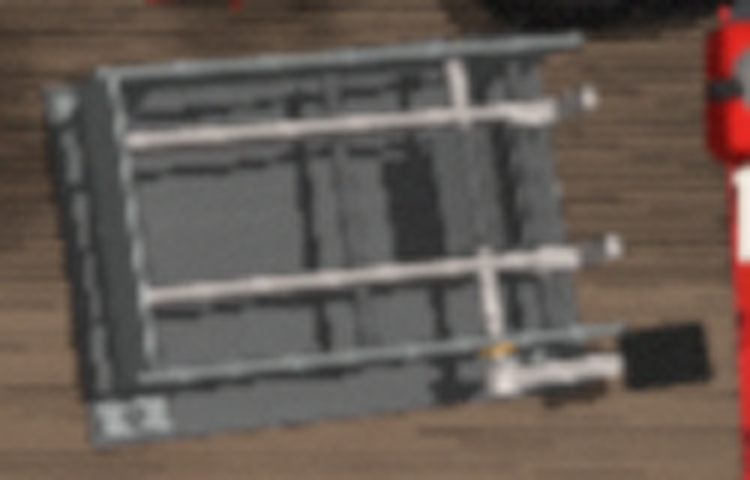

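View pics/side_r.png

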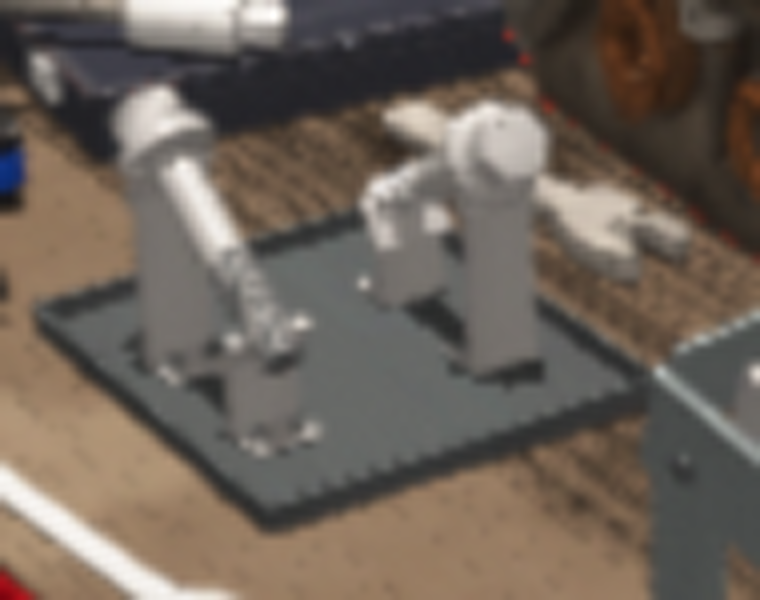

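View pics/side_c.png

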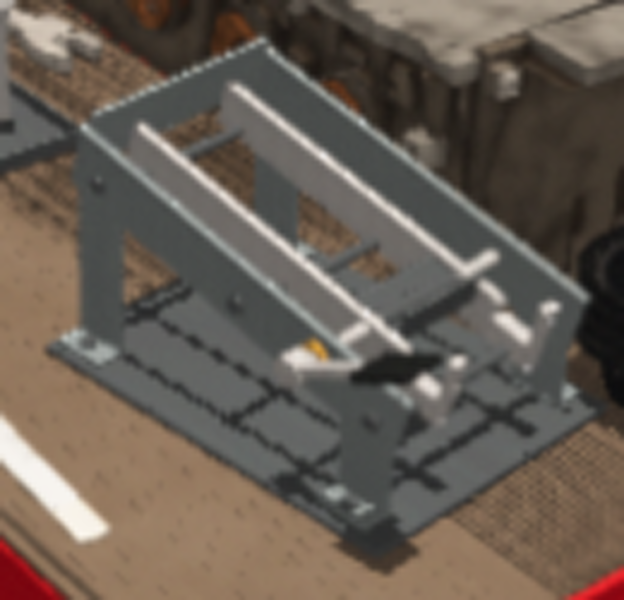

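```bash
cat > h.py <<'E'
import numpy as np, cv2
from scipy.optimize import least_squares
from scipy.spatial.transform import Rotation as R
M={'side':dict(K=[[499.6331,0,323.6803],[0,499.6331,195.3528],[0,0,1]],k1=-0.1224),'top':dict(K=[[386.2403,0,320.9384],[0,386.2403,198.9349],[0,0,1]],k1=-0.0019)}
from bench import eyes
for c in M:
    m=eyes.camera_model(c); M[c]={k:np.array(v,float) for k,v in m.items()}
def proj(c,P):
    m=M[c]; P=np.atleast_2d(np.asarray(P,float))
    p,_=cv2.projectPoints(P,m['rvec'],m['tvec'],m['K'],np.array([float(m['k1']),0,0,0])); return p[:,0]
def ray(c,uv):
    m=M[c]; q=cv2.undistortPoints(np.array([[uv]],float),m['K'],np.array([float(m['k1']),0,0,0]))[0,0]
    Rm=cv2.Rodrigues(m['rvec'])[0]; C=-Rm.T@m['tvec'].ravel(); d=Rm.T@np.array([q[0],q[1],1]); return C,d/np.linalg.norm(d)
def onz(c,uv,z):
    C,d=ray(c,uv); return C+d*(z-C[2])/d[2]
def tri(s,t):
    (C1,d1),(C2,d2)=ray('side',s),ray('top',t)
    A=np.stack([d1,-d2],1); l=np.linalg.lstsq(A,C2-C1,rcond=None)[0]
    a,b=C1+l[0]*d1,C2+l[1]*d2; return (a+b)/2,np.linalg.norm(a-b)
def tc(u,v,x0,y0,f): return ((u+.5)/f-.5+x0,(v+.5)/f-.5+y0)
E
python3 - <<'E'
from h import *
np.set_printoptions(precision=1,suppress=True)
for c in M: print(c,ray(c,(320,200))[0])
sc=lambda u,v:tc(u,v,320,185,4.8); tcc=lambda u,v:tc(u,v,365,145,6)
sr=lambda u,v:tc(u,v,255,165,8); tr=lambda u,v:tc(u,v,245,160,8)
P=dict(nearhigh=(sc(85,125),tcc(147,381)),farhigh=(sc(265,42),tcc(110,73)),farlow=(sc(588,297),tcc(582,40)),nearnub=(sc(457,360),tcc(613,243)),farnub=(sc(550,308),tcc(588,97)),pad=(sc(400,366),tcc(667,355)),padTL=(sc(352,373),tcc(622,333)),
basenl=(sc(50,345),tcc(100,445)),
railn=(sc(142,125),tcc(148,297)),railf=(sc(235,86),tcc(128,140)))
for k,(s,t) in P.items(): print(k,*tri(s,t))
print("rack")
Q=dict(aflange=(sr(163,140),tr(210,418)),ahead=(sr(155,108),tr(160,415)),bhead=(sr(510,145),tr(470,130)),bflange=(sr(480,140),tr(408,137)),rn=(sr(270,530),tr(595,530)),rl=(sr(38,310),tr(82,525)),rr=(sr(645,385),tr(603,78)))
for k,(s,t) in Q.items(): print(k,*tri(s,t))
E
```

```text
side [-116.6 -808.2  689.4]
top [ 387.4  163.3 1057.5]
nearhigh [464.6  28.4 128.2] 4.2411114321833026
farhigh [588.6  41.6 130.7] 2.036440439259536
farlow [ 614.1 -167.7   74. ] 3.8593387874301324
nearnub [ 524.9 -174.7   79.1] 1.9857981348921232
farnub [ 588.5 -167.9   78. ] 3.89310163716548
pad [ 476.4 -187.4  102.3] 4.5529036462585735
padTL [ 478.8 -168.2   89.9] 14.388223837585501
basenl [445.1  32.8   5.6] 3.074978788655822
railn [498.7  26.4 118.1] 2.1396057564644697
railf [563.2  33.3 116.8] 1.096979496329811
rack
aflange [458.6 320.2  92. ] 1.90073432710067
ahead [461.  333.9  98.4] 6.125710233455208
bhead [549.3 238.   95.5] 2.5141791709721306
bflange [548.8 257.9  89.9] 3.952168483445006
rn [426.7 202.2   2.3] 2.853828388760711
rl [429.5 376.3  10. ] 4.606970149370124
rr [580.1 199.9   8.5] 1.0934703440734057
```

```bash
cat > fit.py <<'E'
from h import *
np.set_printoptions(precision=2,suppress=True)
sc=lambda u,v:tc(u,v,320,185,4.8); tcc=lambda u,v:tc(u,v,365,145,6)
sr=lambda u,v:tc(u,v,255,165,8); tr=lambda u,v:tc(u,v,245,160,8)
T14=np.tan(np.radians(14))
# chute line obs: (cam, uv, kind, xchute, height above rail)
L=[('side',sc(160,138),-28.5,0),('side',sc(400,338),-28.5,0),('side',sc(280,238),-28.5,0),
('side',sc(245,90),36,0),('side',sc(490,285),36,0),('side',sc(360,183),36,0),
('top',tcc(200,291),-28.5,0),('top',tcc(440,268),-28.5,0),('top',tcc(200,135),36,0),('top',tcc(440,117),36,0),
('side',sc(150,182),-62.5,9),('side',sc(300,314),-62.5,9),('side',sc(350,105),62.5,9),('side',sc(560,271),62.5,9),
('top',tcc(200,375),-62.5,9),('top',tcc(560,338),-62.5,9),('top',tcc(200,65),62.5,9),('top',tcc(560,42),62.5,9)]
# fixed points: base corners
B=[('side',sc(48,345),(-84,113,0)),('top',tcc(98,446),(-84,113,3)),('top',tcc(44,88),(84,113,3)),('side',sc(385,548),(-84,-113,0)),('side',sc(598,408),(84,-113,3))]
def world(p,P):
    ox,oy,yw,h=p[:4]; c,s=np.cos(yw),np.sin(yw); P=np.asarray(P,float)
    return np.array([ox+c*P[0]-s*P[1],oy+s*P[0]+c*P[1],P[2]])
def res(p,full=False):
    off={'side':p[4:6],'top':p[6:8]}
    r=[]
    for c,uv,x,hh in L:
        a=proj(c,world(p,(x,-40,p[3]-40*T14+hh)))[0]+off[c]; b=proj(c,world(p,(x,60,p[3]+60*T14+hh)))[0]+off[c]
        d=(b-a)/np.linalg.norm(b-a); e=np.array(uv)-a; r.append(d[0]*e[1]-d[1]*e[0])
    for c,uv,P in B:
        r+=list((proj(c,world(p,P))[0]+off[c]-uv)*.7)
    if full: return np.array(r)
    return np.r_[r,np.array(p[4:8])/1.0*.5]
s=least_squares(res,[530,-75,.11,95,0,0,0,0],loss='soft_l1')
if __name__=="__main__":
    print(s.x, np.degrees(s.x[2])); print(res(s.x,True))
E
python3 fit.py
```

```text
[540.69 -66.6    0.12  89.5    0.59  -1.14   0.24   0.92] 6.632899129672452
[-0.07  0.11  0.02 -0.11  0.05 -0.27 -0.05  0.    0.04 -0.1  -0.31 -0.91
  0.91  0.58 -0.45 -0.46  0.46  0.   -0.43  0.29 -0.29  0.46  0.3   0.02
 -1.18  1.3   1.68 -0.96]
```

```bash
cat > fit2.py <<'E'
from fit import *
p=s.x; OFF={'side':p[4:6],'top':p[6:8]}
def pj(c,P): return proj(c,P)+OFF[c]
def rack_w(q,P):
    c,s_=np.cos(q[2]),np.sin(q[2]); return np.array([q[0]+c*P[0]-s_*P[1],q[1]+s_*P[0]+c*P[1],P[2]])
PAN=8
RC=[('side',sr(270,530),(-78,-88,0)),('side',sr(38,310),(-78,88,PAN)),('side',sr(648,385),(78,-88,PAN)),('top',tr(82,526),(-78,88,0)),('top',tr(598,530),(-78,-88,0)),('top',tr(606,75),(78,-88,PAN)),('top',tr(95,68),(78,88,PAN))]
def rres(q): return np.concatenate([pj(c,rack_w(q,P))[0]-uv for c,uv,P in RC])
rk=least_squares(rres,[500,290,0],loss='soft_l1').x
def bolt(mid,yaw,pitch=np.radians(32)):
    """returns axis unit vec to head; yaw = heading of head direction"""
    return np.array([np.cos(pitch)*np.cos(yaw),np.cos(pitch)*np.sin(yaw),np.sin(pitch)])
def rings(mid,a,n=24):
    u=np.cross(a,[0,0,1.]); u/=np.linalg.norm(u); v=np.cross(u,a); t=np.linspace(0,2*np.pi,n+1)
    out=[]
    for sdist,r in ((-53,8),(-20,8),(20,8),(37,8),(37,18),(47,18),(47,12.5),(61,12.5)):
        out.append(mid+sdist*a+r*(np.cos(t)[:,None]*u+np.sin(t)[:,None]*v))
    return out
if __name__=="__main__":
    print("rack",rk,np.degrees(rk[2])); print(rres(rk))
    for nm,hd,pts in (("a",np.pi/2,[('top',tr(213,418),42),('side',sr(165,140),40),('top',tr(140,410),61),('side',sr(152,100),61)]),("b",-np.pi/2,[('top',tr(412,137),42),('side',sr(485,138),42),('top',tr(470,130),61),('side',sr(513,145),61)])):
        def br(q):
            a=bolt(0,q[2]); return np.concatenate([pj(c,np.array([q[0],q[1],64])+d*a)[0]-uv for c,uv,d in pts])
        q=least_squares(br,[500,290,hd],loss='soft_l1'); print(nm,q.x,np.degrees(q.x[2]),q.fun)
E
python3 fit2.py
```

```text
rack [506.76 289.3   -0.02] -1.210572125780317
[ 0.04 -0.49 -0.2  -0.97  1.27 -1.29  0.44 -0.24 -0.15  0.39 -0.16  0.49
  0.29  0.57]
a [454.98 288.86   1.42] 81.14291068632694 [-1.1   0.02  0.29  0.66  1.06 -0.23 -0.51 -0.32]
b [549.64 291.89  -1.55] -89.05005131829662 [ 0.87 -0.08  0.04  0.45 -0.39 -0.02 -0.32 -1.71]
```

```bash
cat > ov.py <<'E'
from fit2 import *
import sys
def draw(img,c,x0,y0,w,h,f,bolts,chute=False,out="o"):
    cr=cv2.resize(img[y0:y0+h,x0:x0+w],None,fx=f,fy=f,interpolation=cv2.INTER_CUBIC)
    T=lambda P:[tuple(int(round(k)) for k in ((q[0]-x0+.5)*f-.5,(q[1]-y0+.5)*f-.5)) for q in pj(c,P)]
    def pl(P,col): cv2.polylines(cr,[np.array(T(P))],False,col,1,cv2.LINE_AA)
    for mid,a,col in bolts:
        for r in rings(mid,a): pl(r,col)
        pl([mid-53*a,mid+61*a],col)
    pl([rack_w(rk,(x,y,0)) for x,y in ((-78,-88),(78,-88),(78,88),(-78,88),(-78,-88))],(0,255,0))
    for x,hh in ((-28.5,0),(36,0),(-61,9),(61,9)):
        pl([world(p,(x,y,p[3]+y*T14+hh)) for y in (-110,110)],(255,0,255))
    return cr
if __name__=="__main__":
    A=(np.array([457.,289,64]),bolt(0,np.radians(86)),(0,0,255)); B=(np.array([550.,291,64]),bolt(0,np.radians(-92)),(255,255,0))
    t=cv2.imread("pics/top0.png"); s_=cv2.imread("pics/side0.png")
    o1=draw(t,'top',245,160,85,75,8,[A,B]); cv2.imwrite("pics/ov_t.png",o1)
    o2=draw(s_,'side',255,165,95,75,8,[A,B]); cv2.imwrite("pics/ov_s.png",o2)
E
python3 ov.py
```

```text
(no output)
```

View pics/ov_t.png

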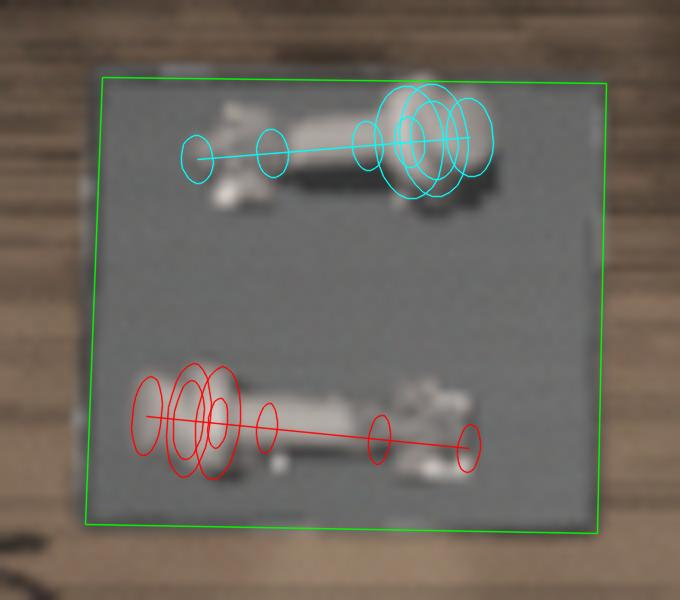

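View pics/ov_s.png

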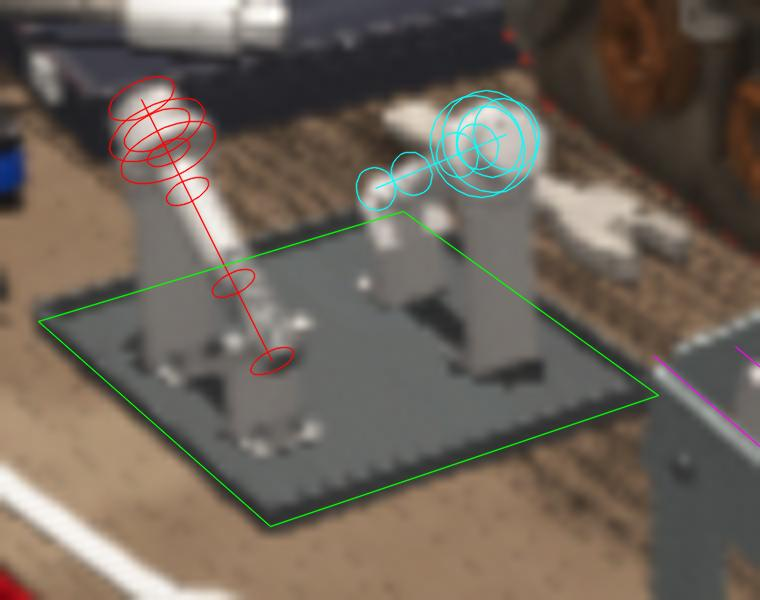

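```bash
sed -i 's/A=(np.array.*$/A=(np.array([460.5,289,64]),bolt(0,np.radians(89)),(0,0,255)); B=(np.array([553.,289,64]),bolt(0,np.radians(-91)),(255,255,0))/' ov.py; cat >> ov.py <<'E'
    cv2.imwrite("pics/ov_2.png",np.hstack([cv2.resize(o1,(400,353)),cv2.resize(o2,(400,353),interpolation=cv2.INTER_AREA)]))
    cv2.imwrite("pics/ov_c1.png",draw(t,'top',365,145,125,80,6,[]))
    cv2.imwrite("pics/ov_c2.png",draw(s_,'side',320,185,130,125,4.8,[]))
    for k,y0 in (("chute",None),):
        for c,uv,x,hh in (('side',sc(142,125),-28.5,0),('side',sc(237,84),36,0),('top',tcc(148,297),-28.5,0),('top',tcc(128,140),36,0),('side',sc(85,125),-61,17),('side',sc(265,42),61,17),('top',tcc(147,381),-61,17),('top',tcc(110,73),61,17),('side',sc(457,360),-28.5,11),('top',tcc(613,243),-28.5,11),('side',sc(550,306),36,11),('top',tcc(588,97),36,11)):
            f=lambda y: (lambda e:float(np.dot(e,e)))(pj(c,world(p,(x,y[0],p[3]+y[0]*T14+hh)))[0]-uv)
            from scipy.optimize import minimize
            r=minimize(f,[0],method='Nelder-Mead'); print(c,x,hh,r.x,r.fun**.5)
E
python3 ov.py
```

```text
side -28.5 0 [99.46] 0.399603249693226
side 36 0 [98.07] 0.16788493829350537
top -28.5 0 [97.44] 0.22932412895379217
top 36 0 [96.72] 0.1463634603169996
side -61 17 [99.7] 2.827132350027505
side 61 17 [100.25] 1.5410353966129062
top -61 17 [105.31] 1.3978898952724643
top 61 17 [103.13] 0.12385285731160696
side -28.5 11 [-104.46] 0.788097743163865
top -28.5 11 [-106.31] 0.9731504726619224
side 36 11 [-105.33] 0.9927804629447162
top 36 11 [-105.7] 0.5379341453223742
```

View pics/ov_2.png

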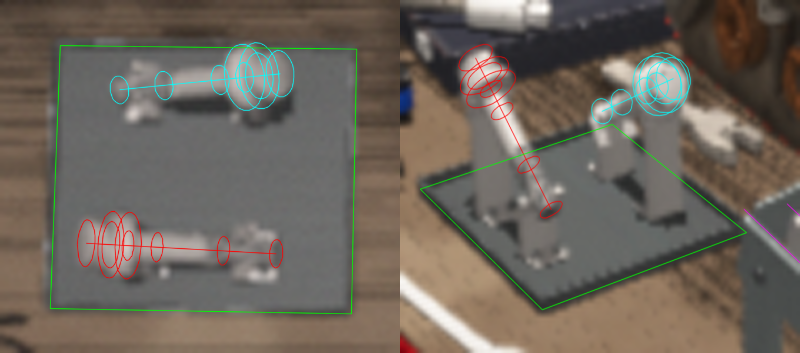

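View pics/ov_c1.png

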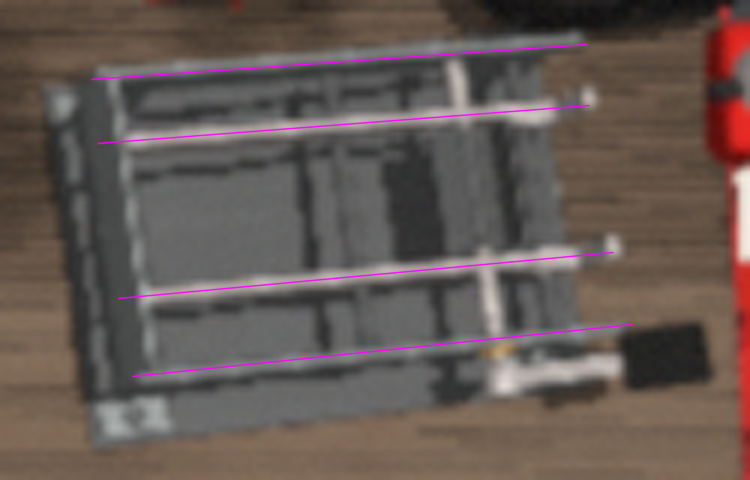

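View pics/ov_c2.png

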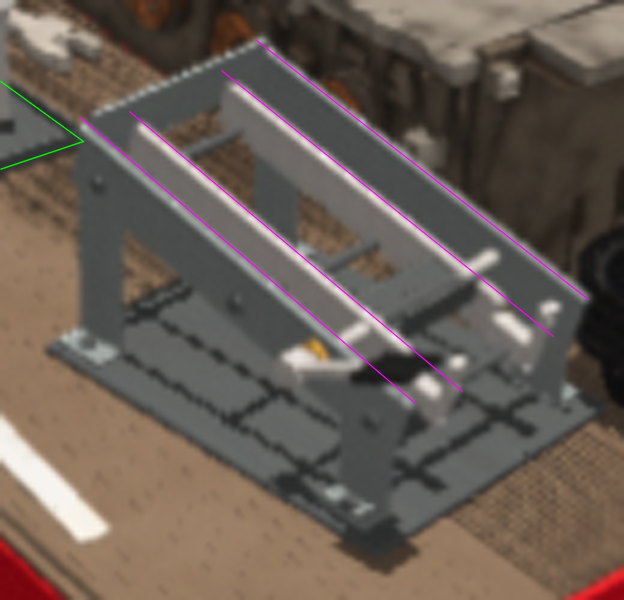

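```bash
cat > plan.py <<'E'
from fit2 import *
from bench import arm
def frame(xt,zt):
    xt=np.array(xt,float); zt=np.array(zt,float); xt/=np.linalg.norm(xt); zt-=xt*(xt@zt); zt/=np.linalg.norm(zt)
    return np.stack([xt,np.cross(zt,xt),zt],1)
yw=p[2]; Rc=np.array([[np.cos(yw),-np.sin(yw),0],[np.sin(yw),np.cos(yw),0],[0,0,1]])
MA=np.array([460.5,289,64.]); MB=np.array([553.,289,64.])
aA=bolt(0,np.radians(89)); aB=bolt(0,np.radians(-91))
def graspF(a): return frame(-a,[0,0,-1.])   # tool x to the tip, z down square to axis
FA,FB=graspF(aA),graspF(aB)
FC=Rc@frame([1,0,0],[0,np.sin(np.radians(14)),-np.cos(np.radians(14))])
YL=37.4
LOAD=world(p,(3,YL,p[3]+YL*T14+8/np.cos(np.radians(14))))
def tcp(g,F,back=0): return g+F[:,2]*(19-back)
def rows(target,F,n=None,state=None,jaw=None):
    st=state or arm.read_state(); P0=st['position']; R0=R.from_quat(st['ee_rot']).as_matrix()
    rv=R.from_matrix(R0.T@F).as_rotvec(); d=np.linalg.norm(target-P0); ang=np.degrees(np.linalg.norm(rv))
    n=n or int(max(np.ceil(d/50),np.ceil(ang/9.5),1)); out=[]
    for i in range(n):
        Ri=R0@R.from_rotvec(rv*i/n).as_matrix(); sh=Ri.T@(target-P0)/n/10
        out.append([np.round(sh,2).tolist(),np.round(np.degrees(rv)/n,2).tolist()])
    print(f"dist {d:.1f} ang {ang:.1f} n {n}; t={st['clock']:.2f} F={st['contact_force']} w={st['gripper_width']:.1f}")
    print("pos",P0,"j",st['joints'])
    for o in out: print(o)
E
python3 -c "
from plan import *
print('LOAD',LOAD); print(FA,FB,FC)
rows(tcp(MA,FA,90),FA)"
```

```text
LOAD [539.35 -29.1  107.07]
[[-0.01 -1.    0.01]
 [-0.85  0.02  0.53]
 [-0.53  0.   -0.85]] [[ 0.01  1.   -0.01]
 [ 0.85 -0.02 -0.53]
 [-0.53  0.   -0.85]] [[ 0.99  0.11 -0.03]
 [ 0.12 -0.96  0.24]
 [ 0.   -0.24 -0.97]]
dist 462.3 ang 80.3 n 10; t=0.70 F=[ 0.54 -0.1   0.99] w=85.7
pos [175.54 599.82 231.34] j [ 1.54  0.38  0.01 -0.   -1.19 -0.26]
[[3.71, 2.55, 1.07], [2.08, -2.73, 7.26]]
[[4.05, 2.09, 0.8], [2.08, -2.73, 7.26]]
[[4.31, 1.58, 0.54], [2.08, -2.73, 7.26]]
[[4.5, 1.04, 0.28], [2.08, -2.73, 7.26]]
[[4.6, 0.47, 0.03], [2.08, -2.73, 7.26]]
[[4.62, -0.12, -0.19], [2.08, -2.73, 7.26]]
[[4.55, -0.72, -0.4], [2.08, -2.73, 7.26]]
[[4.4, -1.3, -0.57], [2.08, -2.73, 7.26]]
[[4.17, -1.87, -0.72], [2.08, -2.73, 7.26]]
[[3.86, -2.41, -0.83], [2.08, -2.73, 7.26]]
```

>>> jog_arm:
  rows:
    - [[3.71,2.55,1.07],[2.08,-2.73,7.26],5]
    - [[4.05,2.09,0.8],[2.08,-2.73,7.26],5]
    - [[4.31,1.58,0.54],[2.08,-2.73,7.26],5]
    - [[4.5,1.04,0.28],[2.08,-2.73,7.26],5]
    - [[4.6,0.47,0.03],[2.08,-2.73,7.26],5]
    - [[4.62,-0.12,-0.19],[2.08,-2.73,7.26],5]
    - [[4.55,-0.72,-0.4],[2.08,-2.73,7.26],5]
    - [[4.4,-1.3,-0.57],[2.08,-2.73,7.26],5]
    - [[4.17,-1.87,-0.72],[2.08,-2.73,7.26],5]
    - [[3.86,-2.41,-0.83],[2.08,-2.73,7.26],5]

```text
clock: 1.95
position: [461.3, 250.1, 124.3]
ee_rot: [-0.672, 0.687, 0.193, 0.198]
contact_force: [0.4, 0.6, -0.4]
gripper_width: 49.9
```

```bash
python3 - <<'E'
from plan import *
rows(tcp(MA,FA,90),FA)
st=arm.read_state(); F=R.from_quat(st['ee_rot']).as_matrix()
P=st['position']
ims=[]
for c,(x0,y0,w,h) in (("top",(235,150,100,90)),("side",(240,120,120,110))):
    im=eyes.get_image(c)[:,:,::-1].copy(); cv2.imwrite(f"pics/{c}1.png",im)
    f=4; cr=cv2.resize(im[y0:y0+h,x0:x0+w],None,fx=f,fy=f,interpolation=cv2.INTER_CUBIC)
    for dy in (-25,0,25):
        pts=pj(c,[P+F[:,1]*dy+F[:,2]*k for k in (0,-19,-73)])
        pts=np.round((pts-[x0,y0]+.5)*f-.5).astype(int)
        cv2.polylines(cr,[pts],False,(0,255,0),1)
    ims.append(cv2.resize(cr,(480,440)) if c=="side" else cr)
hh=max(i.shape[0] for i in ims); ims=[cv2.copyMakeBorder(i,0,hh-i.shape[0],0,0,cv2.BORDER_CONSTANT) for i in ims]
o=np.hstack(ims); o=cv2.resize(o,None,fx=800/o.shape[1],fy=800/o.shape[1]); cv2.imwrite("pics/hov1.png",o)
E
```

```text
dist 1.9 ang 0.2 n 1; t=1.95 F=[ 0.44  0.58 -0.39] w=49.9
pos [461.25 250.14 124.3 ] j [ 0.46  0.29 -0.31 -0.7  -0.82 -0.03]
[[-0.1, 0.14, 0.07], [-0.11, 0.11, -0.17]]
```

View pics/hov1.png

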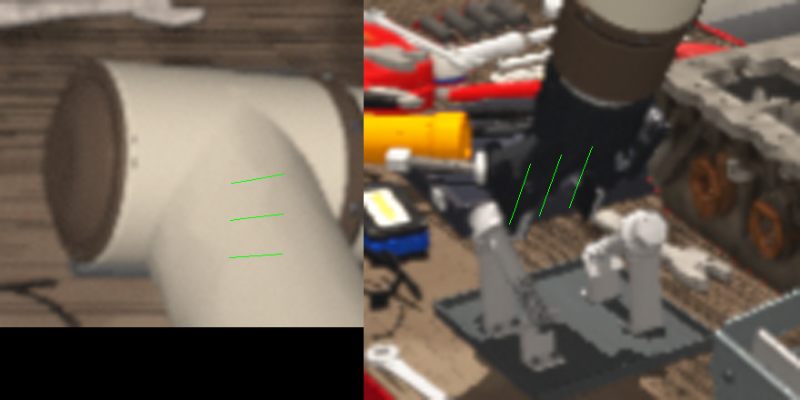

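```bash
python3 - <<'E'
from plan import *
st=arm.read_state(); F=R.from_quat(st['ee_rot']).as_matrix(); P=st['position']
im=cv2.imread("pics/side1.png"); x0,y0,w,h=265,145,90,60; f=8
cr=cv2.resize(im[y0:y0+h,x0:x0+w],None,fx=f,fy=f,interpolation=cv2.INTER_CUBIC)
cr=np.clip(cr.astype(float)*1.8+10,0,255).astype(np.uint8)
for off,col in ((OFF['side'],(0,255,0)),(np.zeros(2),(0,0,255))):
  for dy in (-25,0,25):
    for dx in (-11,11):
        pts=proj('side',[P+F[:,0]*dx+F[:,1]*dy+F[:,2]*k for k in (-5,-25)])+off
        cv2.polylines(cr,[np.round((pts-[x0,y0]+.5)*f-.5).astype(int)],False,col,1)
cv2.imwrite("pics/hov2.png",cr)
E
```

```text
(no output)
```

View pics/hov2.png

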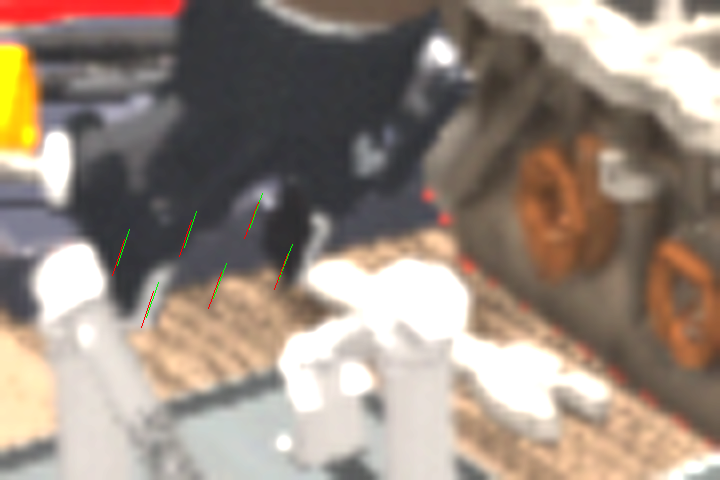

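>>> jog_arm:
  rows:
    - [[0,0,0],[0,0,0],0]
    - [[0,0,0],[0,0,0],0]
    - [[0,0,0],[0,0,0],0]
    - [[0,0,0],[0,0,0],0]
    - [[0,0,0],[0,0,0],0]

```text
clock: 2.68
position: [459.7, 251.7, 124.3]
ee_rot: [-0.674, 0.685, 0.193, 0.196]
contact_force: [-0.4, -0.1, 0.4]
gripper_width: 0.1
```

```bash
python3 - <<'E'
from plan import *
st=arm.read_state(); F=R.from_quat(st['ee_rot']).as_matrix(); P=st['position']; print(st['gripper_width'],P)
im=eyes.get_image('side')[:,:,::-1].copy(); cv2.imwrite("pics/side2.png",im); x0,y0,w,h=265,145,90,60; f=8
cr=cv2.resize(im[y0:y0+h,x0:x0+w],None,fx=f,fy=f,interpolation=cv2.INTER_CUBIC)
cr=np.clip(cr.astype(float)*1.8+10,0,255).astype(np.uint8)
for off,col in ((OFF['side'],(0,255,0)),(np.zeros(2),(0,0,255))):
    for dx in (-11,11):
        pts=proj('side',[P+F[:,0]*dx+F[:,2]*k for k in (0,-20)])+off
        cv2.polylines(cr,[np.round((pts-[x0,y0]+.5)*f-.5).astype(int)],False,col,1)
cv2.imwrite("pics/hov3.png",cr)
E
```

```text
0.10346332829139558 [459.73 251.72 124.28]
```

View pics/hov3.png

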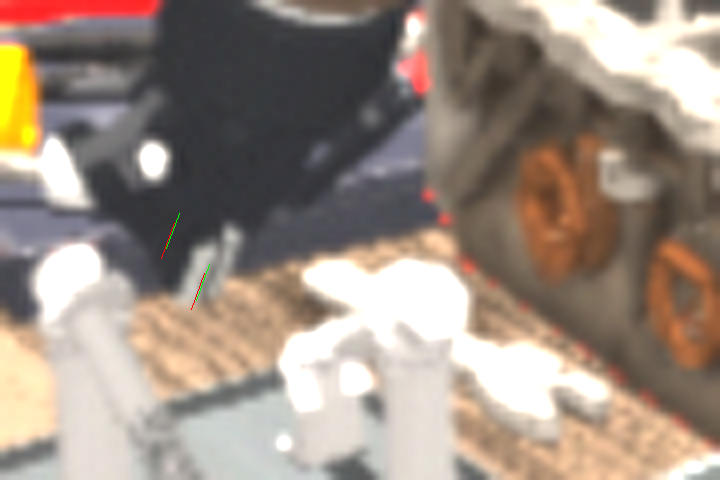

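```bash
python3 -c "
from plan import *
MA=MA-[.5,0,0]
rows(tcp(MA,FA,40),FA,2)"
```

```text
dist 49.9 ang 0.1 n 2; t=2.73 F=[-0.45  0.5  -0.79] w=0.1
pos [459.81 251.57 124.22] j [ 0.47  0.29 -0.31 -0.7  -0.82 -0.03]
[[0.01, 0.02, 2.49], [0.02, -0.0, 0.03]]
[[0.01, 0.02, 2.49], [0.02, -0.0, 0.03]]
```

>>> jog_arm:
  rows:
    - [[0,0,0],[0,0,0],4.5]
    - [[0,0,0],[0,0,0],4.5]
    - [[0.01,0.02,2.5],[0,0,0],4.5]
    - [[0.01,0.02,2.5],[0,0,0],4.5]
    - [[0,0,2],[0,0,0],4.5]
    - [[0,0,1],[0,0,0],4.5]
    - [[0,0,0.9],[0,0,0],4.5]
    - [[0,0,0],[0,0,0],4.5]

```text
clock: 3.72
position: [460.3, 298.3, 48.2]
ee_rot: [-0.674, 0.686, 0.193, 0.196]
contact_force: [0.8, 0.6, -0.8]
gripper_width: 44.9
```

```bash
python3 - <<'E'
from plan import *
MA=MA-[.5,0,0]
rows(tcp(MA,FA,0),FA,1)
im=eyes.get_image('side')[:,:,::-1].copy(); cv2.imwrite("pics/side3.png",im); x0,y0,w,h=255,155,90,75; f=8
cr=cv2.resize(im[y0:y0+h,x0:x0+w],None,fx=f,fy=f,interpolation=cv2.INTER_CUBIC)
cr=np.clip(cr.astype(float)*1.4+10,0,255).astype(np.uint8)
cv2.imwrite("pics/g1.png",cr)
E
```

```text
dist 0.9 ang 0.1 n 1; t=3.73 F=[ 0.79  0.55 -0.81] w=44.9
pos [460.34 298.27  48.22] j [ 0.53  0.43 -0.32 -0.81 -0.68  0.06]
[[-0.05, 0.02, 0.07], [0.05, -0.02, 0.0]]
```

View pics/g1.png

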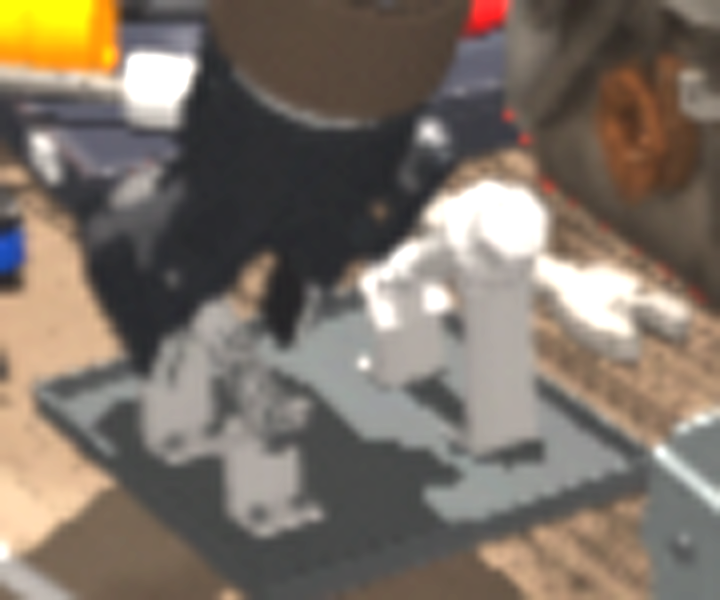

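>>> jog_arm:
  rows:
    - [[-0.05,0,0.05],[0,0,0],2.6]
    - [[0,0,0],[0,0,0],2.0]
    - [[0,0,0],[0,0,0],1.8]
    - [[0,0,0],[0,0,0],1.7]

```text
clock: 4.28
position: [460.0, 298.8, 48.5]
ee_rot: [-0.674, 0.685, 0.194, 0.196]
contact_force: [-1.4, 0.5, 1.0]
gripper_width: 16.7
```

>>> jog_arm:
  rows:
    - [[0,0,0],[0,0,0],1.2]
    - [[0,0,0],[0,0,0],1.0]
    - [[0,0,0],[0,0,0],1.0]
    - [[0,0,0],[0,0,0],1.0]

```text
clock: 4.78
position: [460.2, 298.8, 48.6]
ee_rot: [-0.674, 0.685, 0.193, 0.196]
contact_force: [-3.4, -1.9, 5.7]
gripper_width: 14.1
```

>>> jog_arm:
  rows:
    - [[0,0,-0.5],[0,0,0],1.0]
    - [[0,0,-1],[0,0,0],1.0]
    - [[0,0,-2],[0,0,0],1.0]
    - [[0,0,-3],[0,0,0],1.0]
    - [[0,0,-3],[0,0,0],1.0]
    - [[0,0,0],[0,0,0],1.0]

```text
clock: 5.52
position: [460.9, 247.5, 131.9]
ee_rot: [-0.674, 0.685, 0.192, 0.199]
contact_force: [-0.3, 0.1, -1.9]
gripper_width: 14.1
```

```bash
cat > snap.py <<'E'
from plan import *
import sys
def snap(tag,c,x0,y0,w,h,f,bolts=(),g=1.3,rings_=True,pts=()):
    im=eyes.get_image(c)[:,:,::-1].copy(); cv2.imwrite(f"pics/{tag}_raw.png",im)
    cr=cv2.resize(im[y0:y0+h,x0:x0+w],None,fx=f,fy=f,interpolation=cv2.INTER_CUBIC)
    cr=np.clip(cr.astype(float)*g,0,255).astype(np.uint8)
    for mid,a,col in bolts:
        for r in rings(mid,a): cv2.polylines(cr,[np.round((pj(c,r)-[x0,y0]+.5)*f-.5).astype(int)],False,col,1)
    cv2.imwrite(f"pics/{tag}.png",cr)
E
python3 - <<'E'
from snap import *
st=arm.read_state(); F=R.from_quat(st['ee_rot']).as_matrix(); P=st['position']
g=P-19*F[:,2]
snap("l1",'side',245,130,110,90,7,[(g,-F[:,0],(0,0,255))])
rows(tcp(LOAD+[0,0,120],FC),FC)
E
```

```text
dist 294.2 ang 98.4 n 11; t=5.58 F=[-0.28 -0.26 -2.28] w=13.8
pos [459.98 247.91 130.33] j [ 0.46  0.28 -0.31 -0.69 -0.82 -0.04]
[[1.71, -0.76, -1.91], [-1.54, 1.08, -8.75]]
[[1.84, -0.44, -1.89], [-1.54, 1.08, -8.75]]
[[1.92, -0.1, -1.86], [-1.54, 1.08, -8.75]]
[[1.94, 0.24, -1.83], [-1.54, 1.08, -8.75]]
[[1.91, 0.58, -1.78], [-1.54, 1.08, -8.75]]
[[1.83, 0.92, -1.72], [-1.54, 1.08, -8.75]]
[[1.7, 1.23, -1.66], [-1.54, 1.08, -8.75]]
[[1.52, 1.52, -1.59], [-1.54, 1.08, -8.75]]
[[1.29, 1.78, -1.52], [-1.54, 1.08, -8.75]]
[[1.03, 2.0, -1.45], [-1.54, 1.08, -8.75]]
[[0.74, 2.17, -1.38], [-1.54, 1.08, -8.75]]
```

View pics/l1.png

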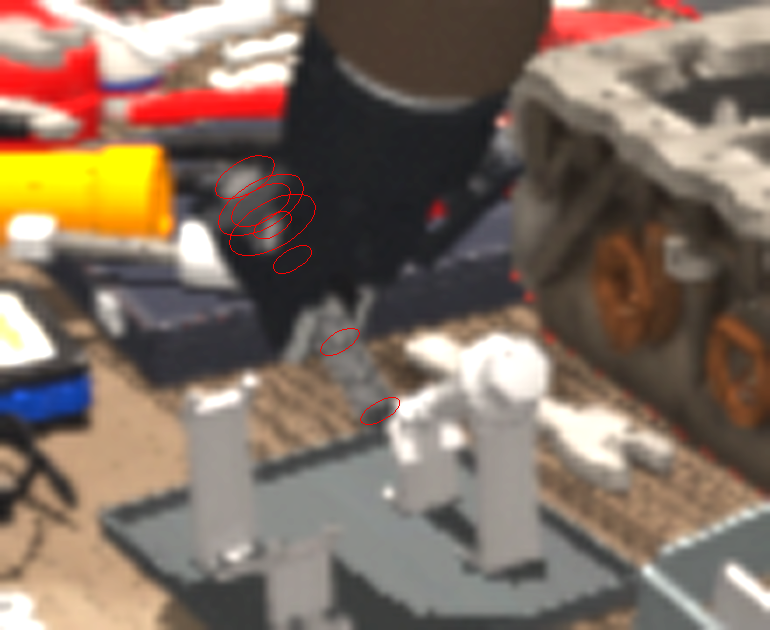

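>>> jog_arm:
  rows:
    - [[1.71,-0.76,-1.91],[-1.54,1.08,-8.75],1.0]
    - [[1.84,-0.44,-1.89],[-1.54,1.08,-8.75],1.0]
    - [[1.92,-0.1,-1.86],[-1.54,1.08,-8.75],1.0]
    - [[1.94,0.24,-1.83],[-1.54,1.08,-8.75],1.0]
    - [[1.91,0.58,-1.78],[-1.54,1.08,-8.75],1.0]
    - [[1.83,0.92,-1.72],[-1.54,1.08,-8.75],1.0]
    - [[1.7,1.23,-1.66],[-1.54,1.08,-8.75],1.0]
    - [[1.52,1.52,-1.59],[-1.54,1.08,-8.75],1.0]
    - [[1.29,1.78,-1.52],[-1.54,1.08,-8.75],1.0]
    - [[1.03,2.0,-1.45],[-1.54,1.08,-8.75],1.0]

```text
clock: 6.82
position: [531.6, 0.7, 199.0]
ee_rot: [0.991, -0.014, -0.028, -0.132]
contact_force: [-0.2, 0.7, -2.6]
gripper_width: 14.0
```

```bash
python3 -c "
from plan import *
rows(tcp(LOAD+[0,0,60],FC),FC)"
```

```text
dist 56.8 ang 8.6 n 2; t=6.83 F=[-0.23  0.71 -2.55] w=14.0
pos [531.57   0.66 198.97] j [ 0.14  0.3  -0.12 -0.29 -1.18  1.52]
[[0.54, 1.86, 2.07], [-0.71, 0.68, -4.2]]
[[0.38, 1.87, 2.1], [-0.71, 0.68, -4.2]]
```

>>> jog_arm:
  rows:
    - [[0.54,1.86,2.07],[-0.71,0.68,-4.2],1.0]
    - [[0.38,1.87,2.1],[-0.71,0.68,-4.2],1.0]
    - [[0,0,0],[0,0,0],1.0]

```text
clock: 7.2
position: [537.0, -24.3, 146.8]
ee_rot: [0.991, 0.054, -0.01, -0.122]
contact_force: [0.8, 0.1, -2.2]
gripper_width: 13.9
```

```bash
python3 - <<'E'
from snap import *
st=arm.read_state(); F=R.from_quat(st['ee_rot']).as_matrix(); P=st['position']
g=P-19*F[:,2]
rows(tcp(LOAD+[0,0,60],FC),FC)
snap("c1s",'side',310,140,130,110,6,[(g,-F[:,0],(0,0,255))])
snap("c1t",'top',360,140,130,90,6,[(g,-F[:,0],(0,0,255))])
E
```

```text
dist 2.6 ang 0.6 n 1; t=7.20 F=[ 0.77  0.09 -2.24] w=13.9
pos [536.98 -24.31 146.82] j [ 0.11  0.35 -0.19 -0.28 -1.06  1.72]
[[0.18, -0.0, -0.19], [-0.09, 0.29, -0.48]]
```

View pics/c1s.png

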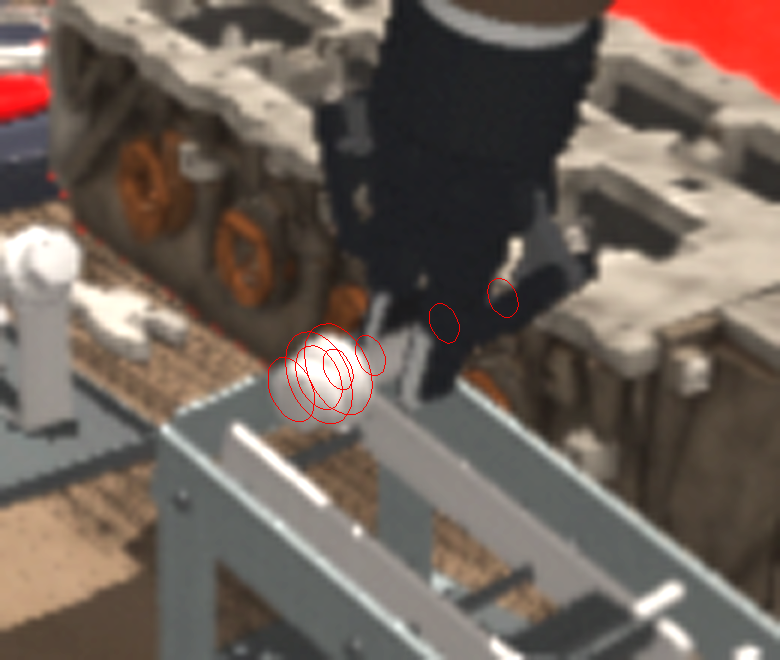

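View pics/c1t.png

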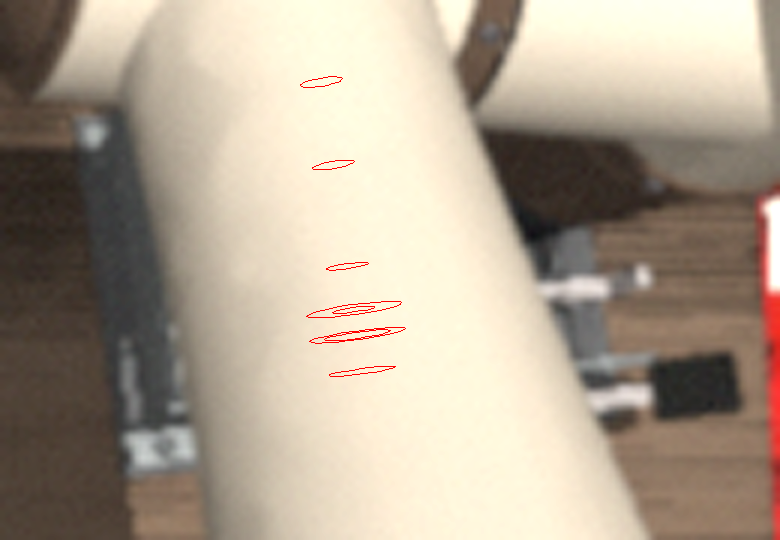

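```bash
python3 - <<'E'
import cv2,numpy as np
im=cv2.imread("pics/c1s_raw.png"); x0,y0,w,h=345,185,50,38; f=16
a=cv2.resize(im[y0:y0+h,x0:x0+w],None,fx=f,fy=f,interpolation=cv2.INTER_CUBIC)
cv2.imwrite("pics/c1z.png",a)
E
```

```text
(no output)
```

View pics/c1z.png

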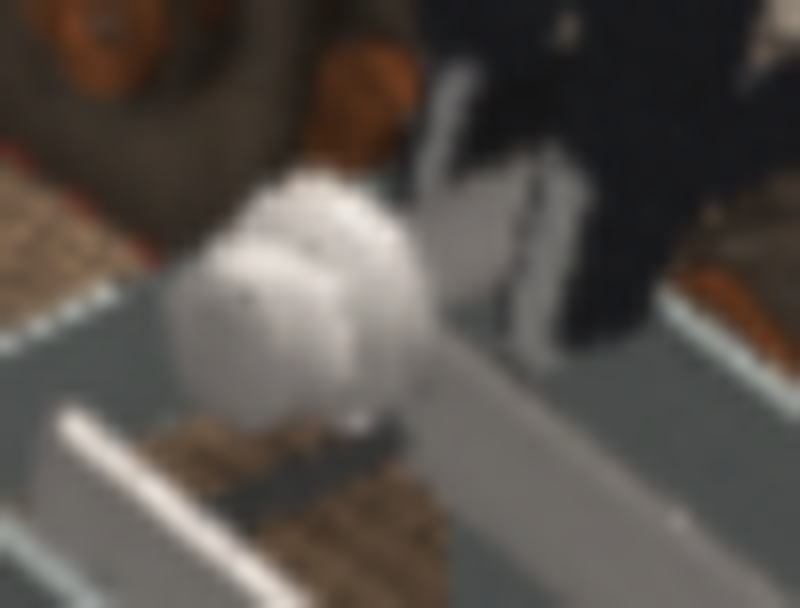

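```bash
python3 -c "
from plan import *
rows(tcp(LOAD,FC,22),FC,2)"
```

```text
dist 40.2 ang 0.3 n 2; t=7.30 F=[-0.41  0.29 -1.39] w=14.1
pos [539.11 -23.91 149.7 ] j [ 0.11  0.35 -0.18 -0.28 -1.06  1.72]
[[-0.02, 0.77, 1.86], [-0.02, -0.02, -0.17]]
[[-0.02, 0.77, 1.86], [-0.02, -0.02, -0.17]]
```

>>> jog_arm:
  rows:
    - [[0,0.77,1.86],[0,0,-0.17],1.0]
    - [[0,0.77,1.86],[0,0,-0.17],1.0]
    - [[0,0,0],[0,0,0],1.0]
    - [[0,0,0],[0,0,0],1.0]

```text
clock: 7.8
position: [540.7, -29.8, 111.4]
ee_rot: [0.991, 0.058, -0.005, -0.122]
contact_force: [0.5, 0.9, -2.3]
gripper_width: 13.9
```

```bash
python3 - <<'E'
from snap import *
st=arm.read_state(); F=R.from_quat(st['ee_rot']).as_matrix(); P=st['position']
g=P-19*F[:,2]
rows(tcp(LOAD,FC,22),FC,1)
snap("c2s",'side',330,180,70,55,11,[])
snap("c2",'side',330,180,70,55,11,[(g,-F[:,0],(0,0,255))])
E
```

```text
dist 1.9 ang 0.3 n 1; t=7.80 F=[ 0.54  0.92 -2.33] w=13.9
pos [540.7  -29.78 111.42] j [ 0.09  0.4  -0.22 -0.3  -0.98  1.76]
[[-0.13, 0.02, 0.14], [-0.0, -0.22, 0.13]]
```

View pics/c2s.png

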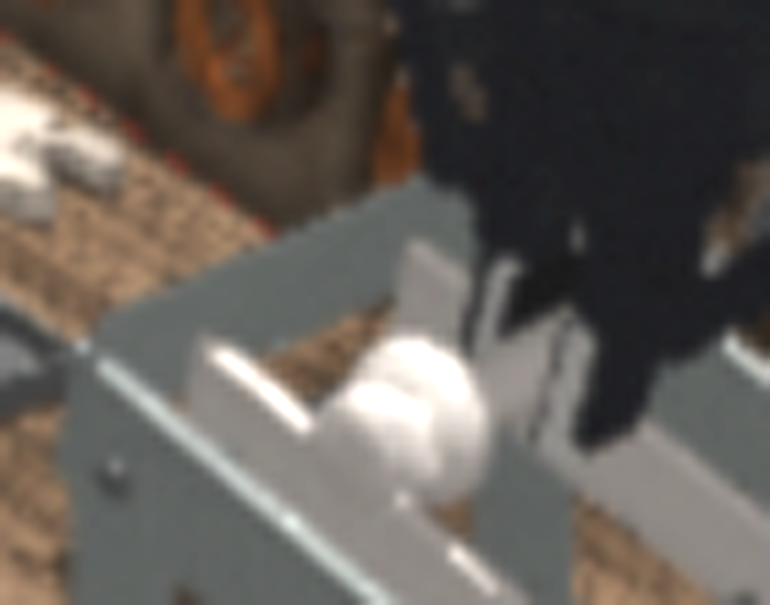

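View pics/c2.png

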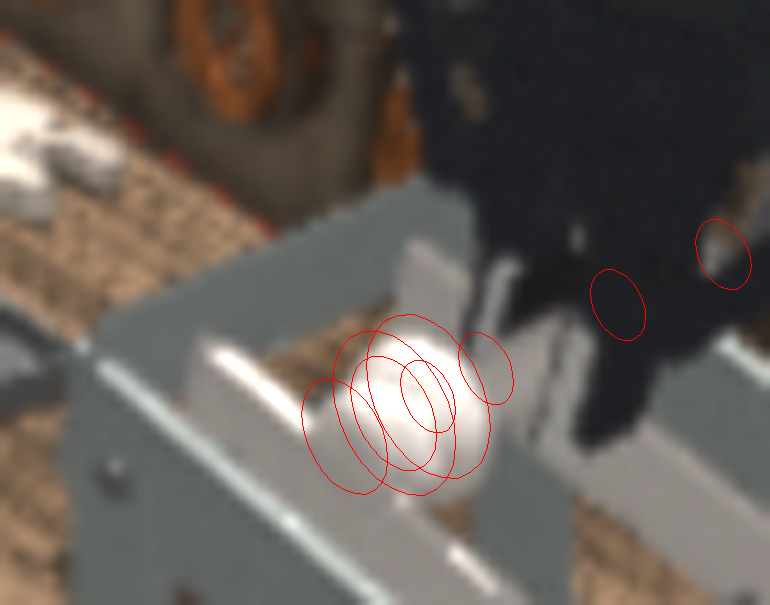

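```bash
python3 - <<'E'
from snap import *
st=arm.read_state(); F=R.from_quat(st['ee_rot']).as_matrix(); P=st['position']
im=cv2.imread("pics/c2s_raw.png"); x0,y0,w,h=350,180,60,45; f=13
cr=np.clip(cv2.resize(im[y0:y0+h,x0:x0+w],None,fx=f,fy=f,interpolation=cv2.INTER_CUBIC)*1.5,0,255).astype(np.uint8)
for dy in (-7,7):
    pts=pj('side',[P+F@np.array(q) for q in ((-11,dy,-38),(-11,dy,0),(11,dy,0),(11,dy,-38))])
    cv2.polylines(cr,[np.round((pts-[x0,y0]+.5)*f-.5).astype(int)],False,(0,255,0),1)
cv2.imwrite("pics/c2z.png",cr)
E
```

```text
(no output)
```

View pics/c2z.png

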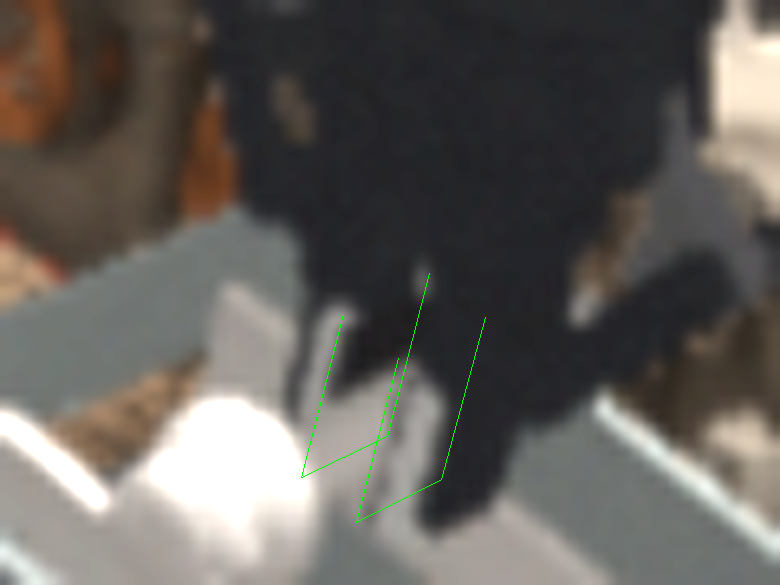

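```bash
python3 - <<'E'
from h import *
im=cv2.imread("pics/side2.png"); x0,y0,w,h=275,165,40,30; f=18
cr=np.clip(cv2.resize(im[y0:y0+h,x0:x0+w],None,fx=f,fy=f,interpolation=cv2.INTER_CUBIC)*1.8,0,255).astype(np.uint8)
cr0=cr.copy()
P=np.array([459.73,251.72,124.28]); F=R.from_quat([-0.674,0.685,0.193,0.196]).as_matrix()
for off,col in (((0.59,-1.14),(0,255,0)),((0,0),(0,0,255))):
    pts=proj('side',[P+F@np.array(q) for q in ((-11,0,-30),(-11,0,0),(11,0,0),(11,0,-30))])+off
    cv2.polylines(cr,[np.round((pts-[x0,y0]+.5)*f-.5).astype(int)],False,col,1)
cv2.imwrite("pics/h3z.png",cr)
E
```

```text
(no output)
```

View pics/h3z.png

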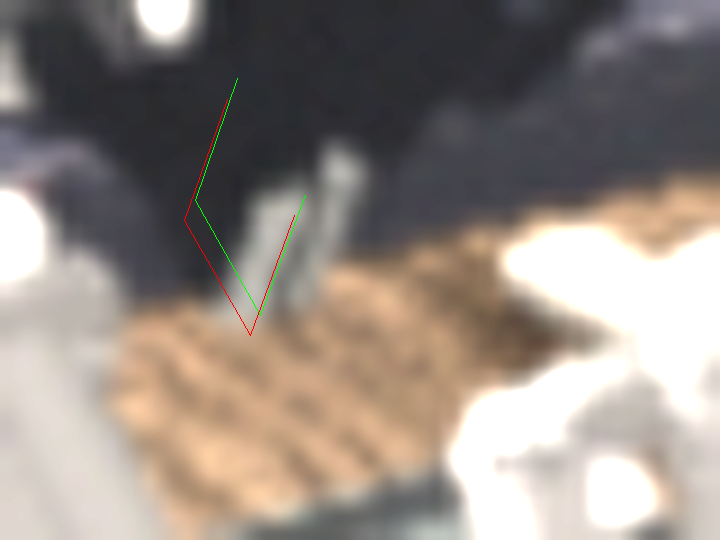

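```bash
python3 - <<'E'
from snap import *
b=pj('side',LOAD)[0]
for d in np.eye(3): print(d,(pj('side',LOAD+10*d)[0]-b)/10)
r=pj('side',LOAD+Rc@np.array([0,np.cos(np.radians(14)),np.sin(np.radians(14))]))[0]-b; r/=np.linalg.norm(r); n=np.array([-r[1],r[0]]); print('rail dir',r,'normal',n,[ (n@(pj('side',LOAD+10*d)[0]-b))/10 for d in (Rc[:,0],FC[:,2])])
rows(tcp(LOAD,FC,12)-2*Rc[:,0],FC,3)
E
```

```text
[1. 0. 0.] [ 0.33 -0.13]
[0. 1. 0.] [-0.27 -0.17]
[0. 0. 1.] [ 0.01 -0.37]
rail dir [-0.78 -0.63] normal [ 0.63 -0.78] [np.float64(0.2996779826942505), np.float64(-0.30274496505756476)]
dist 11.9 ang 0.3 n 3; t=7.90 F=[-0.34 -0.71 -1.6 ] w=13.7
pos [540.59 -29.82 111.45] j [ 0.09  0.4  -0.22 -0.3  -0.98  1.76]
[[-0.11, 0.01, 0.38], [-0.0, -0.08, 0.04]]
[[-0.11, 0.01, 0.38], [-0.0, -0.08, 0.04]]
[[-0.11, 0.01, 0.38], [-0.0, -0.08, 0.04]]
```

>>> jog_arm:
  rows:
    - [[-0.11,0,0.38],[0,-0.1,0],1.0]
    - [[-0.11,0,0.38],[0,-0.1,0],1.0]
    - [[-0.11,0,0.38],[0,0,0],1.0]
    - [[0,0,0],[0,0,0],1.0]

```text
clock: 8.4
position: [536.4, -27.7, 98.8]
ee_rot: [0.991, 0.058, -0.008, -0.122]
contact_force: [1.5, -0.2, -2.6]
gripper_width: 14.0
```

```bash
python3 - <<'E'
from snap import *
st=arm.read_state(); F=R.from_quat(st['ee_rot']).as_matrix(); P=st['position']
g=P-19*F[:,2]
rows(tcp(LOAD,FC,0),FC,1)
snap("c3s",'side',345,190,50,38,16,[])
snap("c3",'side',345,190,50,38,16,[(g,-F[:,0],(0,0,255))])
E
```

```text
dist 10.9 ang 0.1 n 1; t=8.40 F=[ 1.47 -0.15 -2.64] w=14.0
pos [536.42 -27.68  98.78] j [ 0.1   0.41 -0.24 -0.3  -0.95  1.77]
[[0.28, -0.03, 1.05], [-0.01, 0.07, 0.08]]
```

View pics/c3s.png

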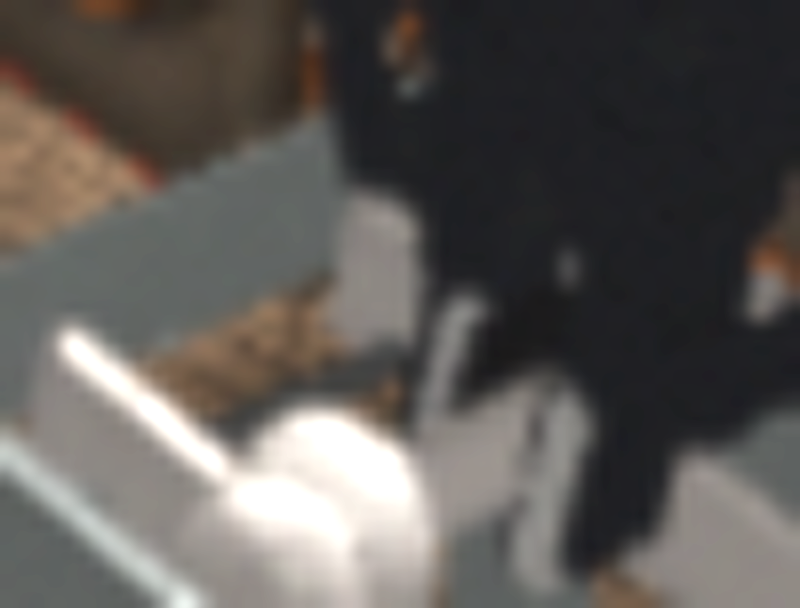

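View pics/c3.png

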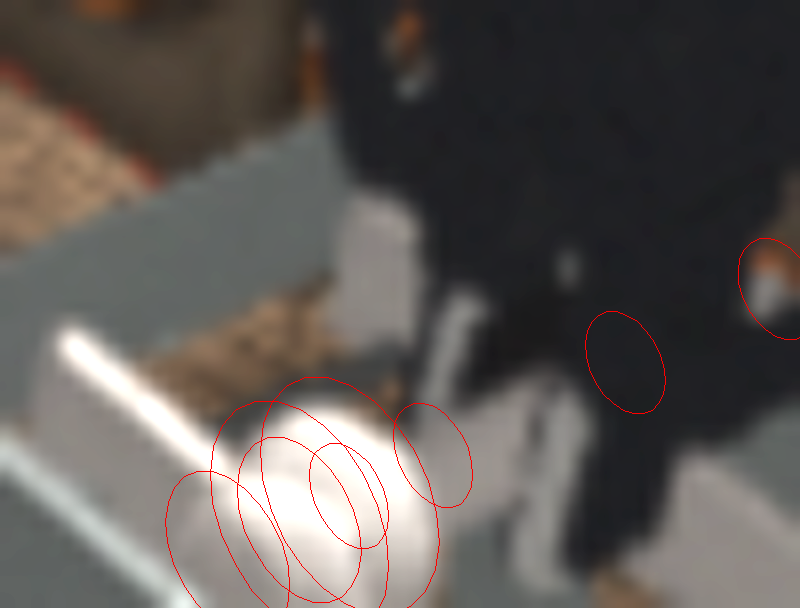

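```bash
python3 - <<'E'
import fit
from fit import *
for so in ((0.59,-1.14),(0.7,0),(0.7,0.8)):
  for tw in (0.5,3):
    f=lambda q: np.r_[fit.res(np.r_[q[:4],so,q[4:6]],True), q[4:6]*tw]
    r=least_squares(f,[540,-66,.116,90,0,0],loss='soft_l1'); q=r.x
    YL=37.4; L3=world(np.r_[q[:4]],(3,YL,q[3]+YL*T14+8.25))
    print(so,tw,q,np.degrees(q[2]),'cost',r.cost,'LOAD',L3)
    if so[1]>.5: print(r.fun)
E
```

```text
(0.59, -1.14) 0.5 [540.68 -66.6    0.12  89.5    0.24   0.92] 6.6329320323979735 cost 4.207829896185029 LOAD [539.34 -29.1  107.07]
(0.59, -1.14) 3 [538.41 -67.35   0.12  91.76   0.     0.08] 6.622377485495131 cost 4.516741206961605 LOAD [537.08 -29.85 109.33]
(0.7, 0) 0.5 [542.27 -64.2    0.12  90.84   0.96   1.61] 6.602128641560567 cost 4.672854065403442 LOAD [540.96 -26.7  108.41]
(0.7, 0) 3 [538.22 -66.46   0.12  94.73   0.04   0.13] 6.636110699356883 cost 5.648274137723532 LOAD [536.88 -28.96 112.31]
(0.7, 0.8) 0.5 [543.66 -62.44   0.11  91.68   1.52   2.2 ] 6.588398233942816 cost 5.221903836694127 LOAD [542.35 -24.95 109.25]
[-0.07  0.04 -0.01 -0.01  0.09 -0.2  -0.12  0.   -0.05 -0.12 -0.38 -1.02
  1.04  0.64 -0.52 -0.43  0.34 -0.01 -0.31  0.8  -0.5   0.58  0.14  0.17
 -1.3   1.6   1.48 -0.48  0.76  1.1 ]
(0.7, 0.8) 3 [538.08 -66.     0.12  96.97   0.05   0.16] 6.657846135893645 cost 6.9739958114993925 LOAD [536.73 -28.51 114.54]
[ 0.06  0.12  0.09 -0.03  0.01 -0.25 -0.1  -0.08 -0.23 -0.4  -0.19 -0.86
  0.93  0.48 -0.37 -0.44  0.1  -0.4  -1.07  1.83 -0.54  0.62  0.02  0.15
 -1.85  2.87  1.08  0.57  0.16  0.48]
```

>>> jog_arm:
  rows:
    - [[0,0,0.2],[0,0,0],1.0]
    - [[0,0,0],[0,0,0],1.0]

```text
clock: 8.75
position: [536.4, -27.2, 97.1]
ee_rot: [0.991, 0.058, -0.007, -0.122]
contact_force: [1.7, 1.0, -2.3]
gripper_width: 14.0
```

>>> jog_arm:
  rows:
    - [[0,0,0.2],[0,0,0],1.0]
    - [[0,0,0],[0,0,0],1.0]

```text
clock: 9.0
position: [536.3, -26.7, 95.1]
ee_rot: [0.991, 0.058, -0.007, -0.122]
contact_force: [1.2, 0.6, -2.6]
gripper_width: 13.9
```

>>> jog_arm:
  rows:
    - [[0,0,0.2],[0,0,0],1.0]
    - [[0,0,0],[0,0,0],1.0]

```text
clock: 9.25
position: [536.3, -26.3, 93.2]
ee_rot: [0.991, 0.058, -0.007, -0.122]
contact_force: [2.5, 0.5, -1.8]
gripper_width: 13.7
```

```bash
python3 - <<'E'
from snap import *
st=arm.read_state(); F=R.from_quat(st['ee_rot']).as_matrix(); P=st['position']
g=P-19*F[:,2]; print(st['contact_force'],st['clock'])
rows(tcp(LOAD,FC,0),FC,1)
snap("c4s",'side',345,195,50,38,16,[])
print((g-LOAD)@Rc[:,0],(g-LOAD)@FC[:,2])
E
```

```text
[ 2.53  0.47 -1.83] 9.25
dist 5.5 ang 0.1 n 1; t=9.25 F=[ 2.53  0.47 -1.83] w=13.7
pos [536.29 -26.26  93.17] j [ 0.1   0.41 -0.24 -0.3  -0.94  1.77]
[[0.27, -0.03, 0.47], [-0.01, 0.06, 0.09]]
-2.6860924727657003 -4.7480428580958725
```

View pics/c4s.png

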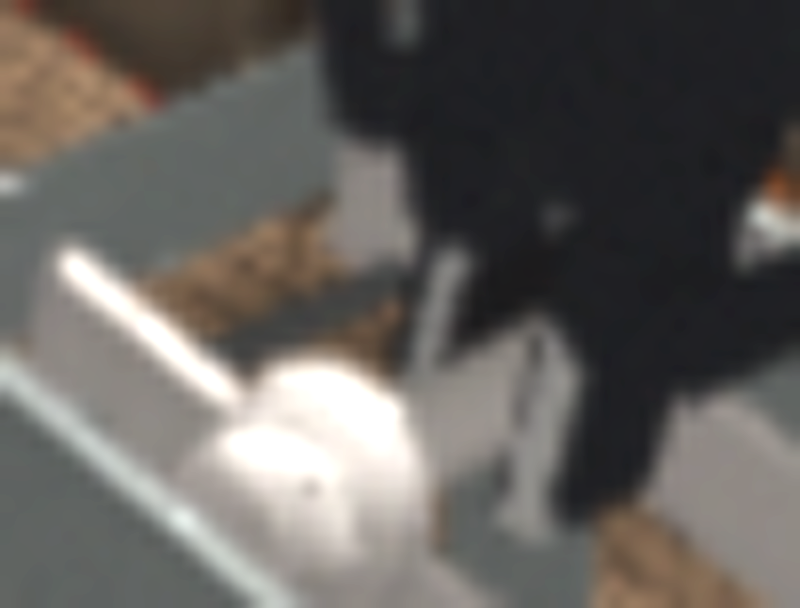

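```bash
cat > cmp.py <<'E'
from snap import *
def cmp(raw,out,x0,y0,w,h,f,sh,extra=()):
    st=arm.read_state(); F=R.from_quat(st['ee_rot']).as_matrix(); P=st['position']; g=P-19*F[:,2]
    im=cv2.imread(raw); cr=cv2.resize(im[y0:y0+h,x0:x0+w],None,fx=f,fy=f,interpolation=cv2.INTER_CUBIC)
    b=cr.copy()
    for i,r in enumerate(rings(g,-F[:,0])):
        if i in(2,4,5,7): cv2.polylines(cr,[np.round((pj('side',r)+sh-[x0,y0]+.5)*f-.5).astype(int)],False,(0,0,255),1)
    for x,hh in ((-31,0),(-26,0),(-61,9)):
        cv2.polylines(cr,[np.round((pj('side',[world(p,(x,y,p[3]+y*T14+hh)) for y in (0,100)])-[x0,y0]+.5)*f-.5).astype(int)],False,(0,255,0),1)
    cv2.imwrite(out,cr)
E
python3 -c "
from cmp import *
cmp('pics/c4s_raw.png','pics/c4o.png',345,195,50,38,16,np.array([0,1.9]))"
```

```text
(no output)
```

View pics/c4o.png

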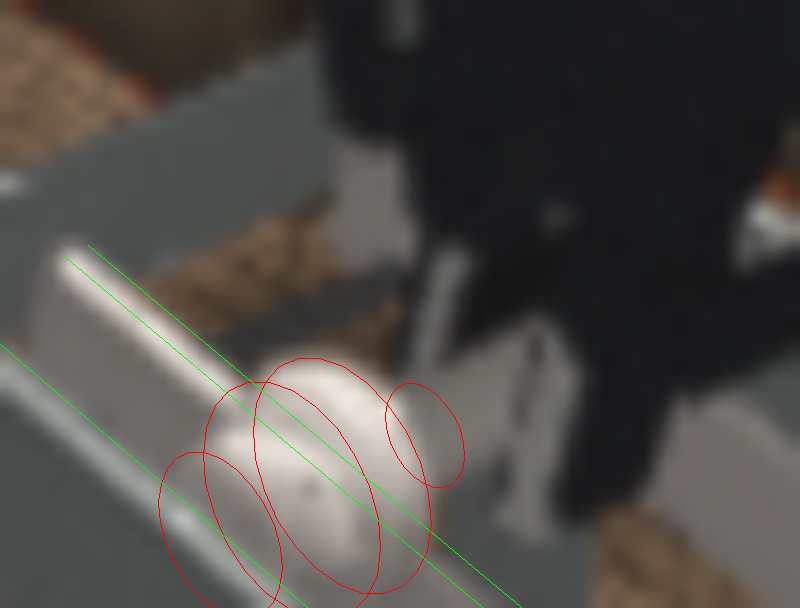

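>>> jog_arm:
  rows:
    - [[0.3,0,0],[0,0,0],1.0]
    - [[0,0,0],[0,0,0],1.0]

```text
clock: 9.55
position: [537.9, -25.9, 92.6]
ee_rot: [0.991, 0.058, -0.009, -0.122]
contact_force: [-0.2, 0.6, -1.7]
gripper_width: 14.1
```

>>> jog_arm:
  rows:
    - [[0,0,0.15],[0,0,0],1.0]
    - [[0,0,0],[0,0,0],1.0]

```text
clock: 9.8
position: [538.6, -25.7, 91.8]
ee_rot: [0.991, 0.058, -0.008, -0.122]
contact_force: [-0.0, -0.9, -0.6]
gripper_width: 14.0
```

>>> jog_arm:
  rows:
    - [[0,0,0.15],[0,0,0],1.0]
    - [[0,0,0],[0,0,0],1.0]

```text
clock: 10.05
position: [539.0, -25.7, 91.5]
ee_rot: [0.991, 0.059, -0.007, -0.121]
contact_force: [-2.0, -1.9, 4.7]
gripper_width: 13.9
```

```bash
python3 - <<'E'
from cmp import *
st=arm.read_state(); F=R.from_quat(st['ee_rot']).as_matrix(); P=st['position']
g=P-19*F[:,2]; print(st['contact_force'],st['clock'])
print((g-LOAD)@Rc[:,0],(g-LOAD)@Rc[:,1],(g-LOAD)@FC[:,2])
snap("c5s",'side',345,195,50,38,16,[])
cmp('pics/c5s_raw.png','pics/c5o.png',345,195,50,38,16,np.array([0,1.9]))
E
```

```text
[-2.02 -1.86  4.68] 10.05
0.1095171618255084 -1.1863205882190682 -3.057010442109833
```

View pics/c5o.png

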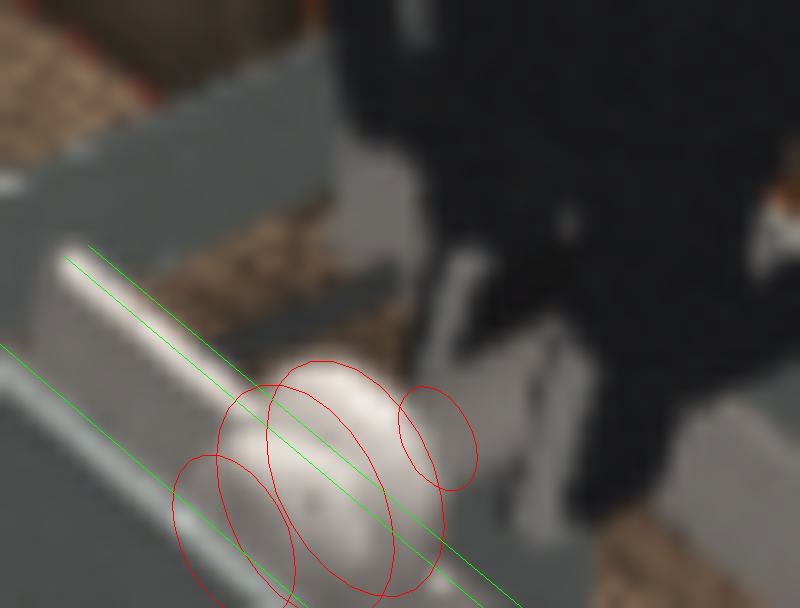

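View pics/c5s.png

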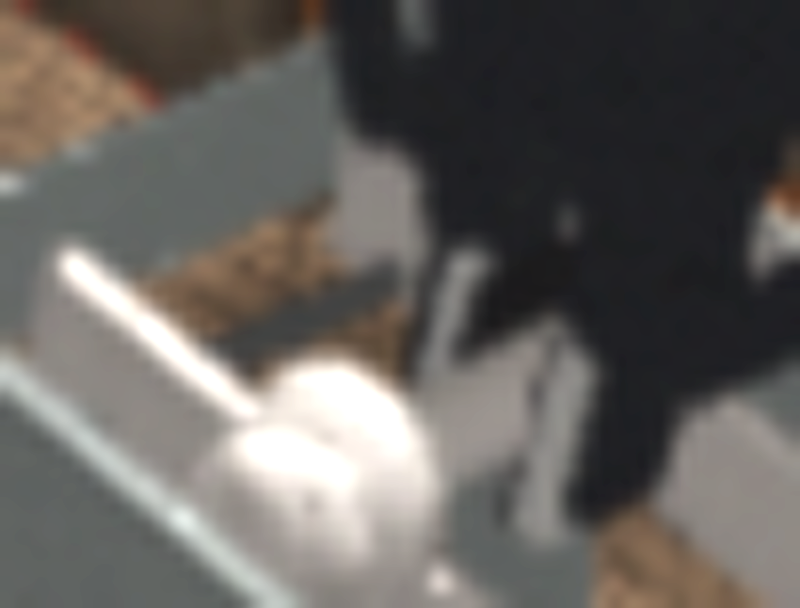

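```bash
python3 - <<'E'
from snap import *
im=cv2.imread('pics/c5s_raw.png'); x0,y0,w,h,f=345,195,50,38,16
cr=cv2.resize(im[y0:y0+h,x0:x0+w],None,fx=f,fy=f,interpolation=cv2.INTER_CUBIC)
for dx,col in ((0,(0,255,255)),(3,(255,0,255)),(-3,(255,128,0))):
    for i,r in enumerate(rings(LOAD+Rc[:,0]*dx+Rc@np.array([0,-2.5*.97,-2.5*.24]),-Rc[:,0])):
        if i in (4,7): cv2.polylines(cr,[np.round((pj('side',r)-[x0,y0]+.5)*f-.5).astype(int)],False,col,1)
cv2.imwrite('pics/c5p.png',cr)
E
```

```text
(no output)
```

View pics/c5p.png

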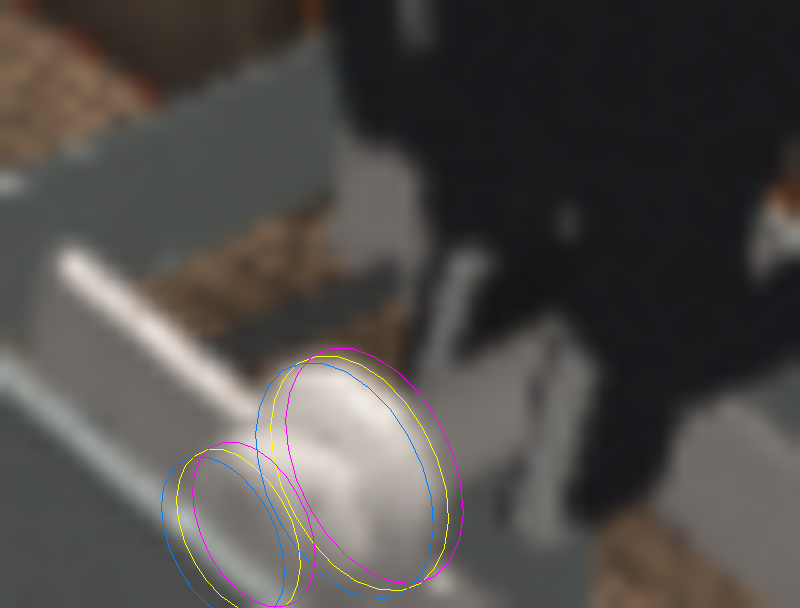

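>>> jog_arm:
  rows:
    - [[0,0,-0.05],[0,0,0],3.2]
    - [[0,0,0],[0,0,0],3.2]
    - [[0,0,-1],[0,0,0],3.2]
    - [[0,0,-2],[0,0,0],3.2]
    - [[0,0,-4],[0,0,0],3.2]
    - [[0,0,-5],[0,0,0],4.5]

```text
clock: 10.85
position: [541.8, -54.4, 208.1]
ee_rot: [0.991, 0.058, -0.009, -0.122]
contact_force: [0.8, -0.2, -0.3]
gripper_width: 45.0
```

```bash
python3 - <<'E'
from snap import *
snap("d1s",'side',320,170,130,130,4.8,[],g=1.2)
rows(tcp(MB,FB,90),FB)
E
```

```text
dist 394.2 ang 91.7 n 10; t=10.90 F=[ 3.12 -0.95  6.75] w=45.0
pos [545.97 -56.63 216.2 ] j [ 0.05  0.3  -0.08 -0.26 -1.21  1.73]
[[0.52, -3.47, 1.8], [-3.36, -3.65, -7.71]]
[[1.09, -3.46, 1.55], [-3.36, -3.65, -7.71]]
[[1.64, -3.36, 1.26], [-3.36, -3.65, -7.71]]
[[2.15, -3.17, 0.94], [-3.36, -3.65, -7.71]]
[[2.61, -2.89, 0.61], [-3.36, -3.65, -7.71]]
[[3.0, -2.54, 0.28], [-3.36, -3.65, -7.71]]
[[3.32, -2.12, -0.06], [-3.36, -3.65, -7.71]]
[[3.56, -1.64, -0.39], [-3.36, -3.65, -7.71]]
[[3.71, -1.12, -0.71], [-3.36, -3.65, -7.71]]
[[3.77, -0.56, -1.0], [-3.36, -3.65, -7.71]]
```

View pics/d1s.png

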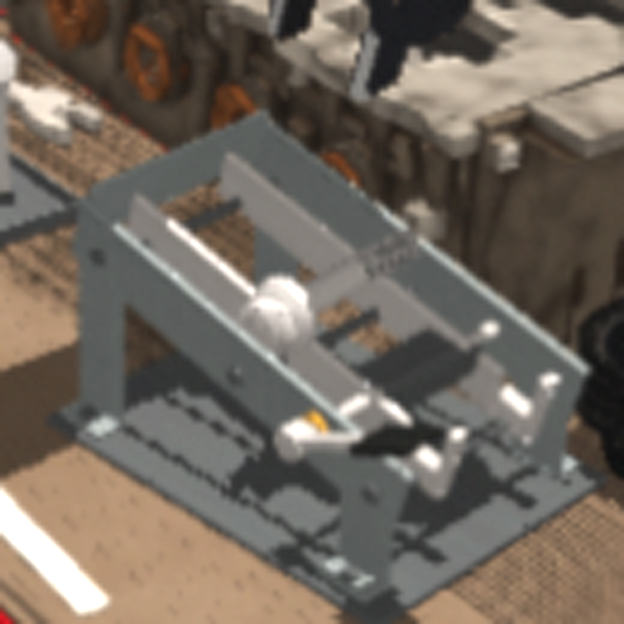

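```bash
python3 - <<'E'
from snap import *
for uv in ((260,138),(300,139),(260,113),(260,128)): print(uv,[onz('top',uv,z)[:2] for z in (0,80,140)])
print(tri((318,153),(222,115)), tri((318,153),(222,130)))
rows(tcp(MB,FB,130),FB,10)
E
```

```text
(260, 138) [array([672.93, 368.61]), array([651.33, 353.08]), array([635.13, 341.43])]
(300, 139) [array([668.81, 255.68]), array([647.52, 248.69]), array([631.55, 243.45])]
(260, 113) [array([745.47, 369.66]), array([718.38, 354.05]), array([698.06, 342.34])]
(260, 128) [array([701.82, 369.03]), array([678.04, 353.46]), array([660.2 , 341.79])]
(array([707.02, 460.61,  74.27]), np.float64(20.179654537798783)) (array([679.8 , 449.69,  81.44]), np.float64(14.255140435599845))
dist 408.7 ang 91.7 n 10; t=10.90 F=[ 3.12 -0.95  6.75] w=45.0
pos [545.97 -56.63 216.2 ] j [ 0.05  0.3  -0.08 -0.26 -1.21  1.73]
[[0.55, -3.75, 1.52], [-3.36, -3.65, -7.71]]
[[1.14, -3.72, 1.25], [-3.36, -3.65, -7.71]]
[[1.71, -3.59, 0.94], [-3.36, -3.65, -7.71]]
[[2.23, -3.37, 0.61], [-3.36, -3.65, -7.71]]
[[2.69, -3.07, 0.26], [-3.36, -3.65, -7.71]]
[[3.08, -2.68, -0.09], [-3.36, -3.65, -7.71]]
[[3.4, -2.23, -0.44], [-3.36, -3.65, -7.71]]
[[3.62, -1.72, -0.78], [-3.36, -3.65, -7.71]]
[[3.76, -1.17, -1.1], [-3.36, -3.65, -7.71]]
[[3.8, -0.59, -1.39], [-3.36, -3.65, -7.71]]
```

```bash
python3 - <<'E'
import cv2,numpy as np
a=cv2.imread("pics/top0.png")[30:190,215:345]; b=cv2.imread("pics/side0.png")[120:220,300:440]
cv2.imwrite("pics/blk.png",np.hstack([cv2.resize(a,(390,480)),cv2.resize(b,(406,480))]))
E
```

```text
(no output)
```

View pics/blk.png

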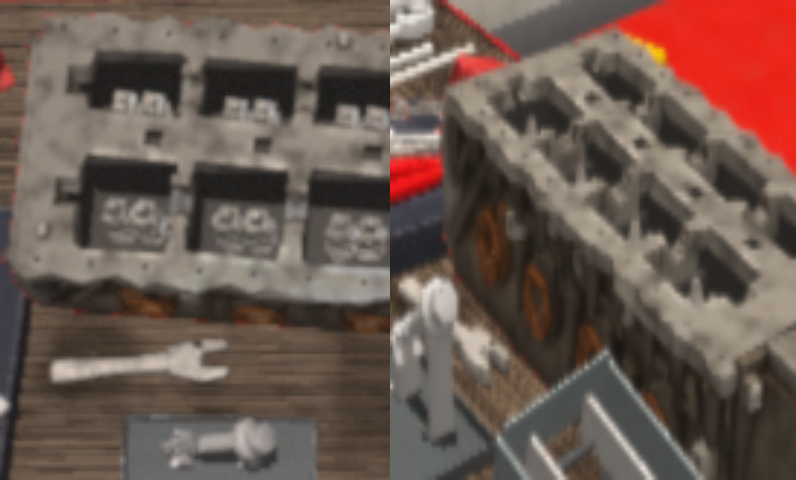

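>>> jog_arm:
  rows:
    - [[0.55,-3.75,1.52],[-3.36,-3.65,-7.71],4.5]
    - [[1.14,-3.72,1.25],[-3.36,-3.65,-7.71],4.5]
    - [[1.71,-3.59,0.94],[-3.36,-3.65,-7.71],4.5]
    - [[2.23,-3.37,0.61],[-3.36,-3.65,-7.71],4.5]
    - [[2.69,-3.07,0.26],[-3.36,-3.65,-7.71],4.5]
    - [[3.08,-2.68,-0.09],[-3.36,-3.65,-7.71],4.5]
    - [[3.4,-2.23,-0.44],[-3.36,-3.65,-7.71],4.5]
    - [[3.62,-1.72,-0.78],[-3.36,-3.65,-7.71],4.5]
    - [[3.76,-1.17,-1.1],[-3.36,-3.65,-7.71],4.5]
    - [[3.8,-0.59,-1.39],[-3.36,-3.65,-7.71],4.5]

```text
clock: 12.15
position: [550.3, 352.1, 150.6]
ee_rot: [0.683, 0.677, -0.2, 0.189]
contact_force: [-0.6, 1.0, 0.2]
gripper_width: 45.1
```

```bash
python3 - <<'E'
from snap import *
rows(tcp(MB,FB,50),FB)
snap("d2s",'side',250,150,200,150,3.9,[],g=1.2)
E
```

```text
dist 76.4 ang 0.8 n 2; t=12.15 F=[-0.58  1.05  0.16] w=45.1
pos [550.29 352.12 150.64] j [ 0.95  0.69  0.11  0.3  -1.47  2.08]
[[-0.39, 0.22, 3.79], [-0.25, -0.06, 0.3]]
[[-0.38, 0.2, 3.79], [-0.25, -0.06, 0.3]]
```

View pics/d2s.png

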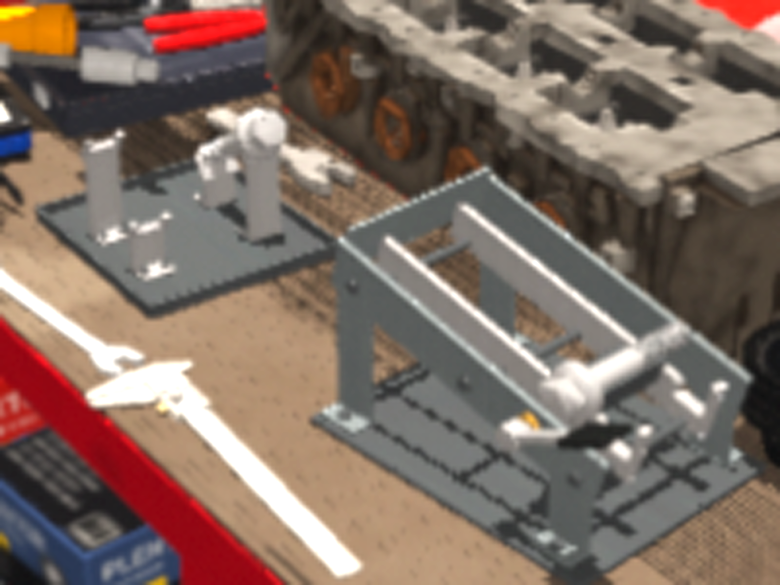

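```bash
sed -i 's/MB=np.array(\[553.,289/MB=np.array([552.4,289/' plan.py; python3 - <<'E'
from snap import *
rows(tcp(MB,FB,50),FB)
E
```

```text
dist 77.6 ang 1.2 n 2; t=12.20 F=[ 0.92  4.48 -1.17] w=44.7
pos [549.09 357.52 147.64] j [ 0.95  0.7   0.11  0.3  -1.47  2.08]
[[-0.69, 0.22, 3.81], [-0.1, 0.01, 0.57]]
[[-0.69, 0.22, 3.81], [-0.1, 0.01, 0.57]]
```

>>> jog_arm:
  rows:
    - [[0,0,0],[0,0,0],4.5]
    - [[0,0,3.5],[0,0,0],4.5]
    - [[0,0,2],[0,0,0],4.5]
    - [[0,0,0],[0,0,0],4.5]
    - [[0,0,0],[0,0,0],4.5]

```text
clock: 12.82
position: [550.0, 321.6, 105.2]
ee_rot: [0.686, 0.675, -0.198, 0.187]
contact_force: [0.6, -0.0, -0.6]
gripper_width: 45.0
```

```bash
python3 - <<'E'
from snap import *
rows(tcp(MB,FB,40),FB,2)
st=arm.read_state(); F=R.from_quat(st['ee_rot']).as_matrix(); P=st['position']
snap("e1",'side',265,140,80,60,9,[],g=1.5)
E
```

```text
dist 31.9 ang 0.7 n 2; t=12.82 F=[ 0.62 -0.03 -0.55] w=45.0
pos [549.96 321.61 105.21] j [ 0.92  0.7  -0.01  0.32 -1.35  2.06]
[[-0.3, 0.16, 1.56], [-0.28, -0.16, 0.13]]
[[-0.29, 0.16, 1.56], [-0.28, -0.16, 0.13]]
```

View pics/e1.png

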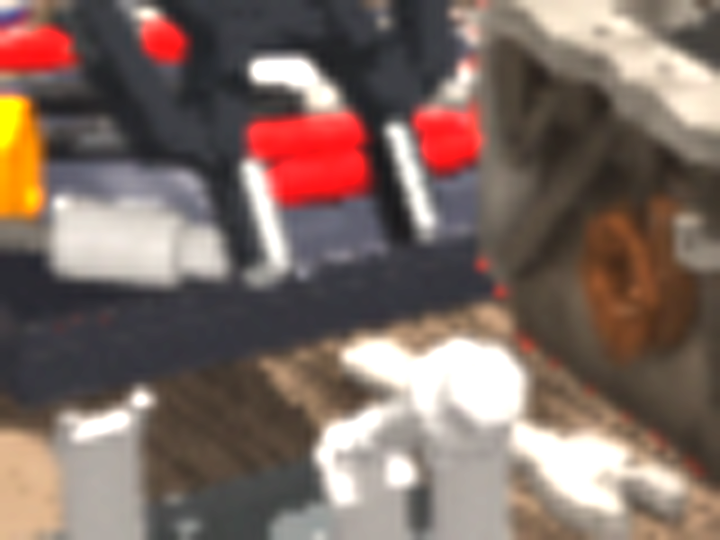

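Fingers are above and behind bolt B, aligned. Correct and descend.

>>> jog_arm:
  rows:
    - [[-0.3,0.16,1.56],[-0.28,-0.16,0.13],4.5]
    - [[-0.29,0.16,1.56],[-0.28,-0.16,0.13],4.5]
    - [[0,0,1.5],[0,0,0],4.5]
    - [[0,0,1.0],[0,0,0],4.5]
    - [[0,0,0],[0,0,0],4.5]
    - [[0,0,0],[0,0,0],4.5]

```text
clock: 13.62
position: [551.7, 287.1, 59.4]
ee_rot: [0.685, 0.674, -0.197, 0.193]
contact_force: [0.1, 0.8, -0.5]
gripper_width: 45.1
```

```bash
python3 - <<'E'
from snap import *
rows(tcp(MB,FB,0),FB,2)
snap("e2",'side',265,150,80,60,9,[],g=1.5)
E
```

```text
dist 14.1 ang 0.1 n 2; t=13.62 F=[ 0.09  0.78 -0.5 ] w=45.1
pos [551.69 287.1   59.4 ] j [ 0.89  0.72 -0.12  0.36 -1.22  2.03]
[[-0.04, 0.03, 0.7], [-0.02, 0.04, 0.05]]
[[-0.04, 0.03, 0.7], [-0.02, 0.04, 0.05]]
```

View pics/e2.png

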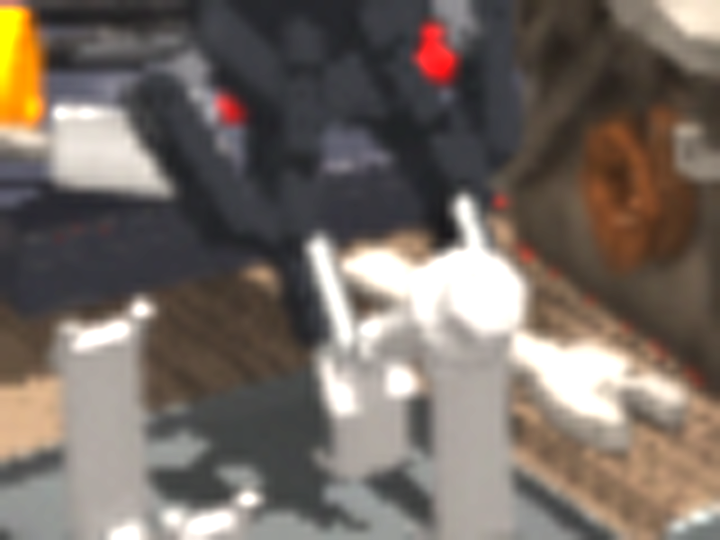

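>>> jog_arm:
  rows:
    - [[-0.04,0.03,0.7],[0,0,0],4.5]
    - [[-0.04,0.03,0.7],[0,0,0],4.5]
    - [[0,0,0],[0,0,0],3]
    - [[0,0,0],[0,0,0],2.4]
    - [[0,0,0],[0,0,0],1.9]
    - [[0,0,0],[0,0,0],1.7]
    - [[0,0,0],[0,0,0],1.7]

```text
clock: 14.55
position: [551.6, 278.7, 47.9]
ee_rot: [0.685, 0.674, -0.198, 0.193]
contact_force: [-1.0, 0.4, 0.7]
gripper_width: 17.2
```

>>> jog_arm:
  rows:
    - [[0,0,0],[0,0,0],1.2]
    - [[0,0,0],[0,0,0],1.0]
    - [[0,0,0],[0,0,0],1.0]
    - [[0,0,0],[0,0,0],1.0]

```text
clock: 15.05
position: [551.8, 278.8, 48.0]
ee_rot: [0.685, 0.674, -0.198, 0.193]
contact_force: [-2.9, 2.0, 2.9]
gripper_width: 14.0
```

```bash
python3 -c "
from snap import *
rows(tcp(MB,FB,0),FB,1)"
```

```text
dist 0.5 ang 0.2 n 1; t=15.05 F=[-2.85  2.02  2.92] w=14.0
pos [551.77 278.81  47.96] j [ 0.88  0.72 -0.14  0.36 -1.19  2.02]
[[0.02, 0.04, -0.0], [-0.06, 0.1, 0.11]]
```

>>> jog_arm:
  rows:
    - [[0,0,-0.5],[0,0,0],1.0]
    - [[0,0,-1],[0,0,0],1.0]
    - [[0,0,-2.5],[0,0,0],1.0]
    - [[0,0,-3],[0,0,0],1.0]
    - [[0,0,-3],[0,0,0],1.0]
    - [[0,0,0],[0,0,0],1.0]
    - [[0,0,0],[0,0,0],1.0]

```text
clock: 15.92
position: [552.1, 330.8, 131.0]
ee_rot: [0.685, 0.674, -0.199, 0.193]
contact_force: [-0.2, -0.5, -3.6]
gripper_width: 14.2
```

```bash
python3 - <<'E'
from snap import *
snap("e3",'side',255,120,80,60,9,[],g=1.5)
rows(tcp(LOAD,FC,75)+[0,0,30],FC,12)
E
```

```text
dist 378.1 ang 91.9 n 12; t=15.97 F=[-0.7   0.09 -3.72] w=14.2
pos [552.04 330.46 130.76] j [ 0.93  0.69  0.04  0.32 -1.41  2.07]
[[-2.9, -0.04, 1.23], [2.85, 3.05, 6.42]]
[[-2.94, 0.35, 1.07], [2.85, 3.05, 6.42]]
[[-2.94, 0.72, 0.88], [2.85, 3.05, 6.42]]
[[-2.88, 1.09, 0.68], [2.85, 3.05, 6.42]]
[[-2.77, 1.43, 0.47], [2.85, 3.05, 6.42]]
[[-2.61, 1.75, 0.25], [2.85, 3.05, 6.42]]
[[-2.4, 2.04, 0.02], [2.85, 3.05, 6.42]]
[[-2.15, 2.29, -0.21], [2.85, 3.05, 6.42]]
[[-1.87, 2.5, -0.43], [2.85, 3.05, 6.42]]
[[-1.55, 2.67, -0.65], [2.85, 3.05, 6.42]]
[[-1.2, 2.78, -0.86], [2.85, 3.05, 6.42]]
[[-0.83, 2.85, -1.06], [2.85, 3.05, 6.42]]
```

View pics/e3.png

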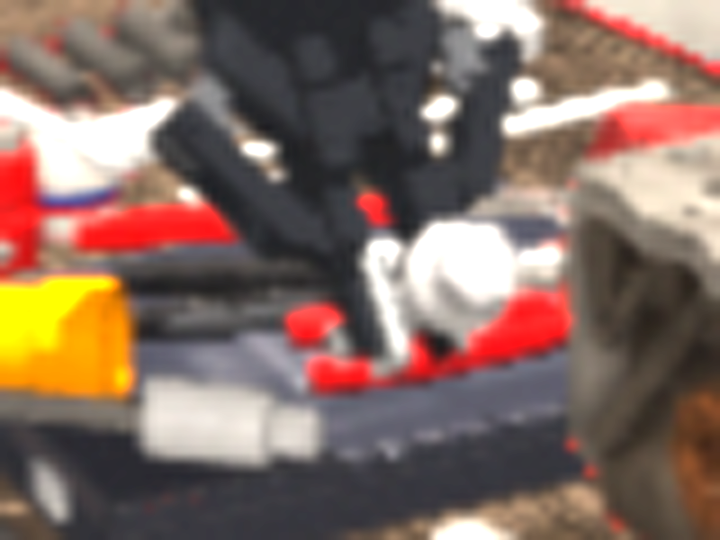

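>>> jog_arm:
  rows:
    - [[-2.9,-0.04,1.23],[2.85,3.05,6.42],1.0]
    - [[-2.94,0.35,1.07],[2.85,3.05,6.42],1.0]
    - [[-2.94,0.72,0.88],[2.85,3.05,6.42],1.0]
    - [[-2.88,1.09,0.68],[2.85,3.05,6.42],1.0]
    - [[-2.77,1.43,0.47],[2.85,3.05,6.42],1.0]
    - [[-2.61,1.75,0.25],[2.85,3.05,6.42],1.0]
    - [[-2.4,2.04,0.02],[2.85,3.05,6.42],1.0]
    - [[-2.15,2.29,-0.21],[2.85,3.05,6.42],1.0]
    - [[-1.87,2.5,-0.43],[2.85,3.05,6.42],1.0]
    - [[-1.55,2.67,-0.65],[2.85,3.05,6.42],1.0]

```text
clock: 17.23
position: [542.0, 18.8, 181.2]
ee_rot: [0.981, 0.173, -0.043, -0.07]
contact_force: [0.4, -0.1, -2.6]
gripper_width: 14.1
```

>>> jog_arm:
  rows:
    - [[-1.2,2.78,-0.86],[2.85,3.05,6.42],1.0]
    - [[-0.83,2.85,-1.06],[2.85,3.05,6.42],1.0]
    - [[0,0,0],[0,0,0],1.0]
    - [[0,0,0],[0,0,0],1.0]

```text
clock: 17.73
position: [540.7, -42.0, 191.2]
ee_rot: [0.991, 0.058, -0.007, -0.122]
contact_force: [-0.3, 0.2, -3.9]
gripper_width: 14.1
```

```bash
python3 - <<'E'
from snap import *
rows(tcp(LOAD+.5*Rc[:,0],FC,25),FC)
E
```

```text
dist 79.2 ang 0.1 n 2; t=17.73 F=[-0.32  0.2  -3.92] w=14.1
pos [540.68 -41.99 191.24] j [ 0.07  0.32 -0.12 -0.27 -1.16  1.73]
[[0.03, 0.4, 3.94], [-0.05, -0.01, 0.03]]
[[0.03, 0.39, 3.94], [-0.05, -0.01, 0.03]]
```

>>> jog_arm:
  rows:
    - [[0,0.3,3],[0,0,0],1.0]
    - [[0,0.3,3],[0,0,0],1.0]
    - [[0.05,0.2,1.9],[0,0,0],1.0]
    - [[0,0,0],[0,0,0],1.0]
    - [[0,0,0],[0,0,0],1.0]

```text
clock: 18.35
position: [541.8, -29.5, 114.2]
ee_rot: [0.991, 0.059, -0.005, -0.122]
contact_force: [0.1, 0.1, -2.7]
gripper_width: 14.4
```

```bash
cat > chk.py <<'E'
from snap import *
def chk(tag,x0=345,y0=185,w=50,h=45,f=14):
    st=arm.read_state(); F=R.from_quat(st['ee_rot']).as_matrix(); P=st['position']; g=P-19*F[:,2]
    d=g-LOAD; print('F',st['contact_force'],'t',st['clock'],'x',d@Rc[:,0],'y',d@Rc[:,1],'up',-d@FC[:,2])
    snap(tag,'side',x0,y0,w,h,f,[],g=1.2)
    cr=cv2.imread(f"pics/{tag}.png")
    # calibrated: A at contact, model (0.1,-1.2,+3.06 up) appeared like chute-model (x -0.7,up 0)
    q=LOAD+Rc@np.array([d@Rc[:,0]-0.8,d@Rc[:,1]-1.2,0])-FC[:,2]*(-d@FC[:,2]-3.06)
    for i,r in enumerate(rings(q,-F[:,0])):
        if i in (4,7): cv2.polylines(cr,[np.round((pj('side',r)-[x0,y0]+.5)*f-.5).astype(int)],False,(0,255,255),1)
    cv2.imwrite(f"pics/{tag}o.png",cr)
E
python3 -c "
from chk import *
chk('f1')"
```

```text
F [ 0.1   0.12 -2.67] t 18.35 x 2.2978487840665602 y -5.274663657805379 up 26.07703756620928
```

View pics/f1o.png

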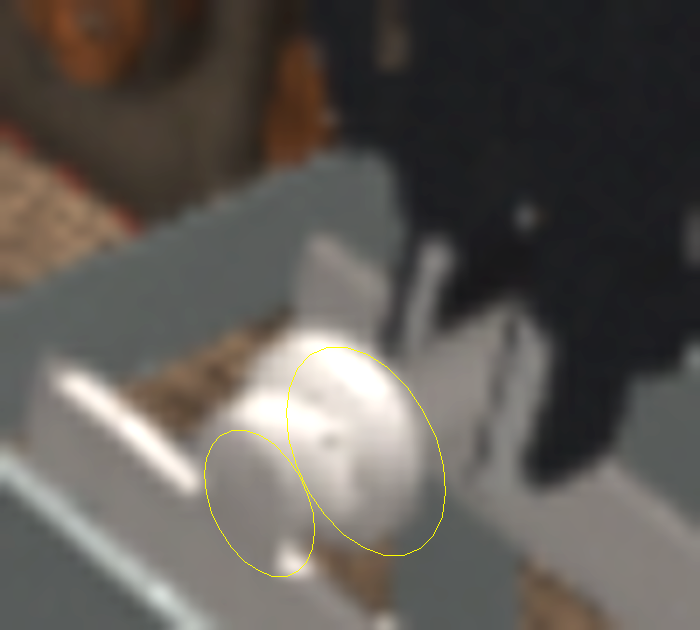

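```bash
sed -i 's/q=LOAD+.*$/q=g+Rc@np.array([-0.8,-1.2,0])+FC[:,2]*3.06/' chk.py; python3 -c "
from plan import *
rows(tcp(LOAD+0.6*Rc[:,0],FC,8),FC,2)"
```

```text
dist 18.7 ang 0.3 n 2; t=18.40 F=[ 0.67 -0.01 -2.7 ] w=14.2
pos [541.95 -29.66 114.61] j [ 0.09  0.39 -0.21 -0.3  -0.99  1.76]
[[-0.1, 0.05, 0.93], [-0.03, -0.13, 0.11]]
[[-0.1, 0.05, 0.93], [-0.03, -0.13, 0.11]]
```

>>> jog_arm:
  rows:
    - [[-0.1,0.05,0.9],[0,-0.1,0.1],1.0]
    - [[-0.08,0.05,0.9],[0,-0.1,0.1],1.0]
    - [[0,0,0],[0,0,0],1.0]
    - [[0,0,0],[0,0,0],1.0]

```text
clock: 18.9
position: [539.2, -26.9, 96.0]
ee_rot: [0.991, 0.057, -0.007, -0.122]
contact_force: [-1.9, 0.1, -3.0]
gripper_width: 13.9
```

```bash
python3 -c "
from chk import *
chk('f2')"
```

```text
F [-1.86  0.12 -3.03] t 18.9 x 0.11356932609029574 y -2.454600840322571 up 7.715359978252866
```

View pics/f2o.png

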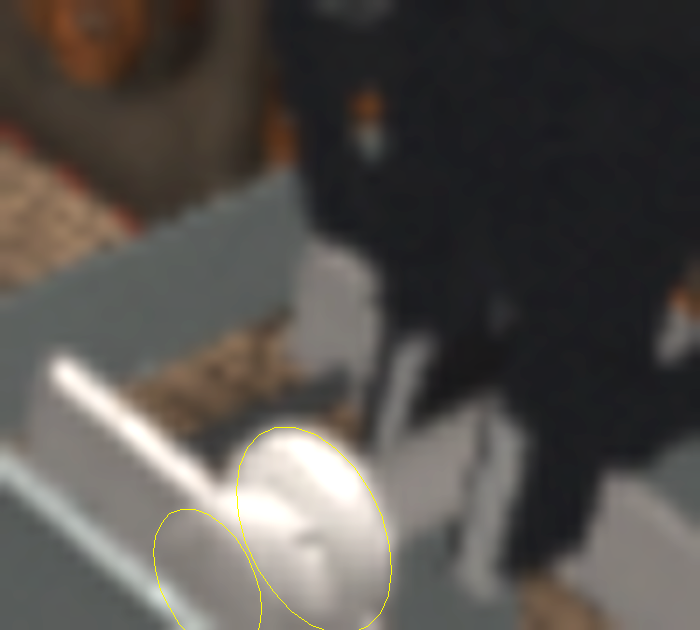

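>>> jog_arm:
  rows:
    - [[0.0,0,0.2],[0,0,0],1.0]
    - [[0,0,0.1],[0,0,0],1.0]
    - [[0,0,0],[0,0,0],1.0]

```text
clock: 19.32
position: [539.0, -26.1, 93.0]
ee_rot: [0.991, 0.057, -0.007, -0.122]
contact_force: [-0.8, -0.8, -3.5]
gripper_width: 13.5
```

>>> jog_arm:
  rows:
    - [[0,0,0.15],[0,0,0],1.0]
    - [[0,0,0],[0,0,0],1.0]

```text
clock: 19.58
position: [538.9, -25.7, 91.5]
ee_rot: [0.991, 0.057, -0.008, -0.122]
contact_force: [0.0, -0.1, -2.9]
gripper_width: 14.3
```

>>> jog_arm:
  rows:
    - [[0,0,0.1],[0,0,0],1.0]
    - [[0,0,0],[0,0,0],1.0]

```text
clock: 19.82
position: [539.1, -25.6, 90.8]
ee_rot: [0.991, 0.057, -0.007, -0.122]
contact_force: [0.4, -0.4, -2.1]
gripper_width: 14.4
```

```bash
python3 -c "
from chk import *
chk('f3',345,195,50,38,16)"
```

```text
F [ 0.4  -0.41 -2.08] t 19.825 x 0.14508074924392744 y -1.0728851974149958 up 2.348559722412807
```

View pics/f3o.png

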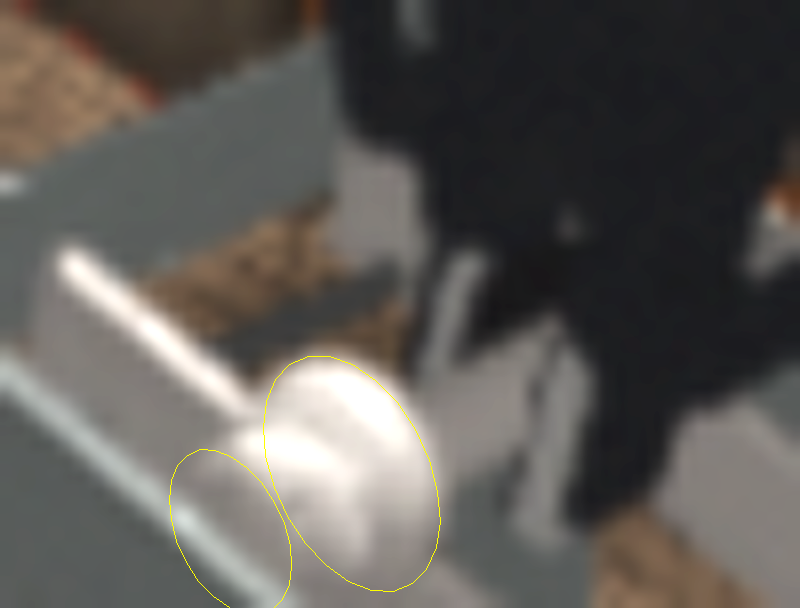

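One more step or two to contact.

>>> jog_arm:
  rows:
    - [[0,0,0.1],[0,0,0],1.0]
    - [[0,0,0],[0,0,0],1.0]

```text
clock: 20.12
position: [539.2, -25.4, 90.4]
ee_rot: [0.991, 0.057, -0.007, -0.122]
contact_force: [-1.2, -1.5, 2.8]
gripper_width: 14.4
```

>>> jog_arm:
  rows:
    - [[0,0,0.1],[0,0,0],1.0]
    - [[0,0,0],[0,0,0],1.0]

```text
clock: 20.38
position: [539.3, -25.5, 90.3]
ee_rot: [0.991, 0.057, -0.007, -0.122]
contact_force: [-3.5, -1.7, 7.2]
gripper_width: 14.0
```

>>> jog_arm:
  rows:
    - [[0,0,-0.15],[0,0,0],3.2]
    - [[0,0,0],[0,0,0],3.2]
    - [[0,0,-1],[0,0,0],3.2]
    - [[0,0,-2],[0,0,0],3.2]
    - [[0,0,-4],[0,0,0],3.2]
    - [[0,0,-4],[0,0,0],3.2]
    - [[0,0,0],[0,0,0],1.5]
    - [[0,0,0],[0,0,0],0]
    - [[0,0,0],[0,0,0],0]

```text
clock: 21.5
position: [541.3, -51.8, 195.6]
ee_rot: [0.991, 0.057, -0.009, -0.123]
contact_force: [0.1, -0.6, -0.3]
gripper_width: 0.1
```

```bash
python3 - <<'E'
from snap import *
snap("q1s",'side',320,170,130,130,4.8,[],g=1.2)
snap("q1t",'top',360,130,130,90,6,[],g=1.2)
rows(tcp(LOAD,FC,75),FC)
E
```

```text
dist 35.5 ang 0.2 n 1; t=21.60 F=[-0.51 -0.4  -0.37] w=0.1
pos [541.52 -51.79 195.72] j [ 0.06  0.32 -0.11 -0.27 -1.18  1.74]
[[0.06, -0.06, 3.55], [-0.11, 0.16, -0.09]]
```

View pics/q1s.png

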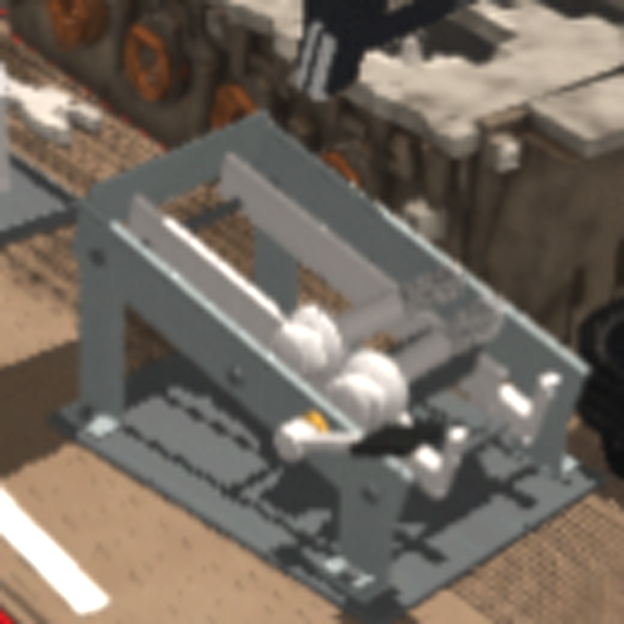

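```bash
python3 - <<'E'
from snap import *
a=cv2.imread("pics/q1t.png")
us,ut=sc(400,366),tcc(667,355)
# two-view with side offset calibrated to gripper (OFF+[0,1.9]) / model OFF
for so,to in ((OFF['side'],OFF['top']),(OFF['side']+[0,1.9],OFF['top']),(np.zeros(2),np.zeros(2))):
    X,e=tri(np.array(us)-so,np.array(ut)-to); 
    d=Rc.T@(X-[p[0],p[1],0]); print(X,e,'chute',d)
E
```

```text
[ 477.5 -187.    99.3] 1.1920667309522817 chute [ -76.67 -112.3    99.3 ]
[ 477.56 -185.88  103.22] 2.2117971853662066 chute [ -76.48 -111.2   103.22]
[ 476.36 -187.41  102.32] 4.5529036462585735 chute [ -77.86 -112.58  102.32]
```

View pics/q1t.png

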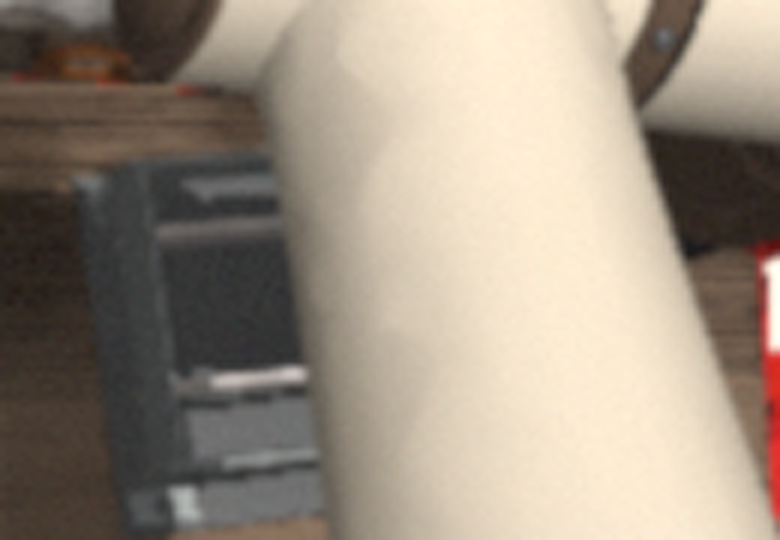

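```bash
cat >> plan.py <<'E'
FD=Rc@frame([1,0,0],[0,0,-1.])
PAD=np.array([p[0],p[1],0])+Rc@np.array([-79,-112,0])+np.array([0,0,101])
E
python3 - <<'E'
from plan import *
print(PAD)
rows(PAD+[0,0,60],FD)
E
```

```text
[ 475.15 -186.97  101.  ]
dist 154.5 ang 14.1 n 4; t=21.60 F=[-0.51 -0.4  -0.37] w=0.1
pos [541.52 -51.79 195.72] j [ 0.06  0.32 -0.11 -0.27 -1.18  1.74]
[[-2.03, 3.28, 0.08], [-3.53, 0.04, -0.02]]
[[-2.03, 3.27, 0.28], [-3.53, 0.04, -0.02]]
[[-2.04, 3.25, 0.48], [-3.53, 0.04, -0.02]]
[[-2.04, 3.21, 0.67], [-3.53, 0.04, -0.02]]
```

>>> jog_arm:
  rows:
    - [[-2.03,3.28,0.08],[-3.53,0,0],0]
    - [[-2.03,3.27,0.28],[-3.53,0,0],0]
    - [[-2.04,3.25,0.48],[-3.53,0,0],0]
    - [[-2.04,3.21,0.67],[-3.53,0,0],0]
    - [[0,0,0],[0,0,0],0]
    - [[0,0,0],[0,0,0],0]

```text
clock: 22.35
position: [476.3, -186.8, 162.1]
ee_rot: [0.998, 0.057, -0.0, 0.0]
contact_force: [0.1, -0.3, 0.2]
gripper_width: 0.1
```

```bash
python3 - <<'E'
from snap import *
rows(PAD+[0,0,15],FD)
snap("p1s",'side',320,170,130,130,4.8,[],g=1.2)
E
```

```text
dist 46.1 ang 0.1 n 1; t=22.35 F=[ 0.1  -0.34  0.19] w=0.1
pos [ 476.26 -186.75  162.07] j [-0.06  0.26 -0.37  0.   -0.95  1.74]
[[-0.11, 0.01, 4.61], [0.0, 0.01, -0.06]]
```

View pics/p1s.png

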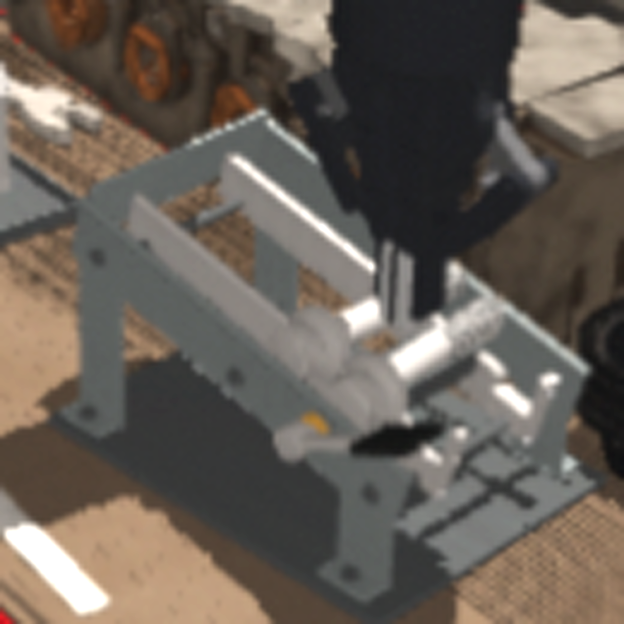

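>>> jog_arm:
  rows:
    - [[-0.1,0,2.5],[0,0,0],0]
    - [[0,0,2.1],[0,0,0],0]
    - [[0,0,0],[0,0,0],0]

```text
clock: 22.78
position: [474.4, -186.6, 114.8]
ee_rot: [0.998, 0.058, -0.002, -0.0]
contact_force: [0.3, -0.5, 0.8]
gripper_width: 0.2
```

>>> jog_arm:
  rows:
    - [[0,0,0.7],[0,0,0],0]
    - [[0,0,0.6],[0,0,0],0]
    - [[0,0,0],[0,0,0],0]

```text
clock: 23.15
position: [474.9, -187.1, 103.1]
ee_rot: [0.998, 0.057, -0.0, 0.0]
contact_force: [-0.5, 0.6, 2.4]
gripper_width: -0.0
```

```bash
python3 - <<'E'
from snap import *
rows(PAD,FD)
snap("p2s",'side',370,220,70,60,11,[],g=1.3)
E
```

```text
dist 2.1 ang 0.1 n 1; t=23.15 F=[-0.53  0.57  2.42] w=-0.0
pos [ 474.92 -187.05  103.13] j [-0.06  0.33 -0.44  0.   -0.8   1.74]
[[0.02, -0.01, 0.21], [0.02, 0.01, -0.05]]
```

View pics/p2s.png

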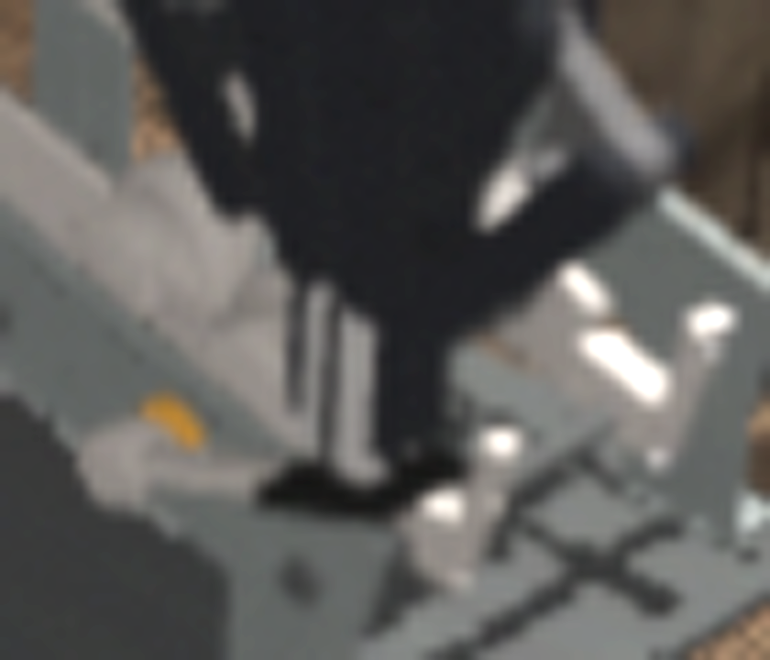

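>>> jog_arm:
  rows:
    - [[0,0.15,0.7],[0,0,0],0]
    - [[0,0.15,0.7],[0,0,0],0]
    - [[0,0.15,0.7],[0,0,0],0]
    - [[0,0.1,0.7],[0,0,0],0]
    - [[0,0,0.7],[0,0,0],0]
    - [[0,0,0.5],[0,0,0],0]
    - [[0,0,0],[0,0,0],0]

```text
clock: 24.08
position: [475.2, -192.8, 62.7]
ee_rot: [0.998, 0.057, -0.001, 0.0]
contact_force: [-0.5, -0.3, 5.3]
gripper_width: -0.0
```

>>> jog_arm:
  rows:
    - [[0,0,0.4],[0,0,0],0]
    - [[0,0,0],[0,0,0],0]

```text
clock: 24.32
position: [475.2, -192.8, 59.1]
ee_rot: [0.998, 0.057, -0.0, 0.0]
contact_force: [1.1, -0.5, 4.8]
gripper_width: 0.1
```

>>> jog_arm:
  rows:
    - [[0,0,0.3],[0,0,0],0]
    - [[0,0,0],[0,0,0],0]

```text
clock: 24.58
position: [475.9, -193.3, 57.6]
ee_rot: [0.998, 0.058, 0.0, 0.001]
contact_force: [-1.1, -1.4, 12.0]
gripper_width: 0.1
```

>>> jog_arm:
  rows:
    - [[0,0,0.2],[0,0,0],0]
    - [[0,0,0],[0,0,0],0]

```text
clock: 24.82
position: [476.7, -193.8, 57.0]
ee_rot: [0.998, 0.058, 0.001, 0.002]
contact_force: [-3.5, -2.8, 19.5]
gripper_width: -0.1
```

>>> jog_arm:
  rows:
    - [[0,0,0],[0,0,0],0]
    - [[0,0,0],[0,0,0],0]
    - [[0,0,0],[0,0,0],0]
    - [[0,0,0],[0,0,0],0]

```text
clock: 25.32
position: [476.7, -193.8, 57.0]
ee_rot: [0.998, 0.058, 0.001, 0.002]
contact_force: [-3.1, -2.1, 19.4]
gripper_width: 0.3
```

```bash
python3 - <<'E'
from snap import *
print(arm.read_state()['contact_force'])
snap("p3s",'side',340,195,100,90,7,[],g=1.4)
E
```

```text
[-3.11 -2.09 19.38]
```

View pics/p3s.png

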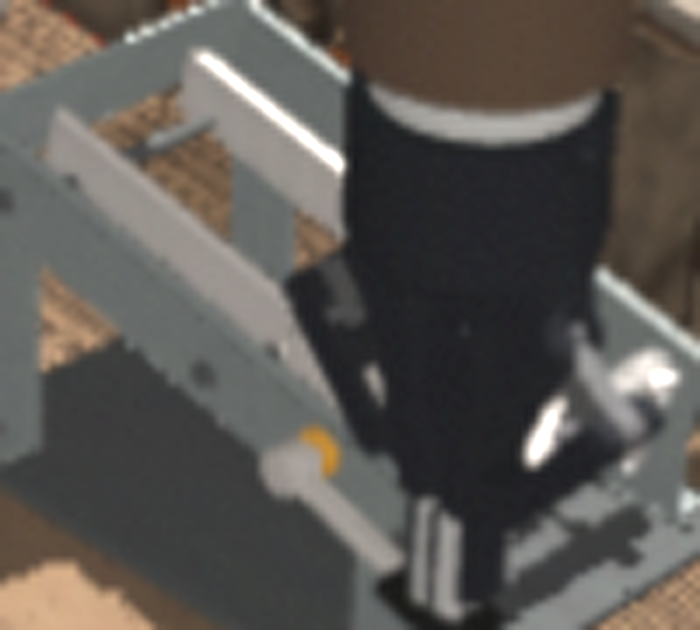

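>>> jog_arm:
  rows:
    - [[0,0,-0.7],[0,0,0],0]
    - [[0,0,-0.9],[0,0,0],0]
    - [[0,0,-1],[0,0,0],0]
    - [[0,-0.1,-1],[0,0,0],0]
    - [[0,-0.2,-1],[0,0,0],0]
    - [[0,-0.2,-1.5],[0,0,0],0]
    - [[0,0,-4],[0,0,0],0]
    - [[0,0,-5],[0,0,0],0]
    - [[0,0,-5],[0,0,0],0]
    - [[0,0,0],[0,0,0],0]

```text
clock: 26.62
position: [476.7, -187.9, 259.9]
ee_rot: [0.998, 0.058, 0.004, 0.001]
contact_force: [-0.4, -0.2, -0.5]
gripper_width: -0.3
```

```bash
python3 - <<'E'
from snap import *
print(arm.read_state()['position'],arm.read_state()['joints'])
snap("p4s",'side',320,170,130,130,4.8,[],g=1.2)
snap("p4t",'top',360,130,130,90,6,[],g=1.2)
E
```

```text
[ 476.65 -187.92  259.9 ] [-0.06  0.17 -0.22  0.   -1.17  1.74]
```

View pics/p4s.png

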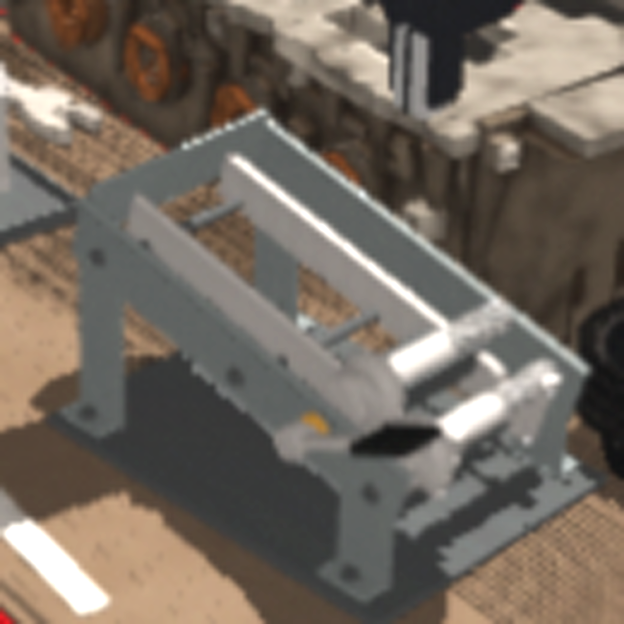

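>>> jog_arm:
  rows:
    - [[0,0,-4],[0,0,0],0]
    - [[0,-4,-2],[0,0,0],0]
    - [[0,-5,0],[0,0,0],0]
    - [[0,-5,0],[0,0,0],0]
    - [[0,-5,0],[0,0,0],0]
    - [[-1,-5,0],[0,0,0],0]
    - [[-1,-5,0],[0,0,0],0]
    - [[-1,-5,0],[0,0,0],0]
    - [[-1,-5,0],[0,0,0],0]
    - [[0,0,0],[0,0,0],0]

```text
clock: 27.98
position: [388.9, 197.3, 313.1]
ee_rot: [0.998, 0.06, -0.002, 0.001]
contact_force: [-0.4, -0.8, -0.3]
gripper_width: -0.2
```

>>> jog_arm:
  rows:
    - [[0,-5,0],[0,0,0],0]
    - [[0,-5,0],[0,0,0],0]
    - [[0,-5,0],[0,0,0],0]
    - [[0,-5,0],[0,0,0],0]
    - [[0,0,0],[0,0,0],0]
    - [[0,0,0],[0,0,0],0]

```text
clock: 28.72
position: [367.6, 392.9, 313.5]
ee_rot: [0.998, 0.057, -0.001, 0.002]
contact_force: [0.1, -0.7, 0.2]
gripper_width: 0.2
```

```bash
python3 - <<'E'
from snap import *
snap("z_s",'side',200,150,250,170,3.1,[],g=1.1)
snap("z_t",'top',230,120,270,150,2.9,[],g=1.1)
a=cv2.imread("pics/z_t_raw.png")[140:225,365:490]; cv2.imwrite("pics/z_tc.png",cv2.resize(a,None,fx=6,fy=6,interpolation=cv2.INTER_CUBIC))
print(arm.read_state()['position'],arm.read_state()['joint_vel'])
E
```

```text
[367.83 392.6  314.46] [-0.   -0.01  0.01  0.    0.   -0.  ]
```

View pics/z_s.png

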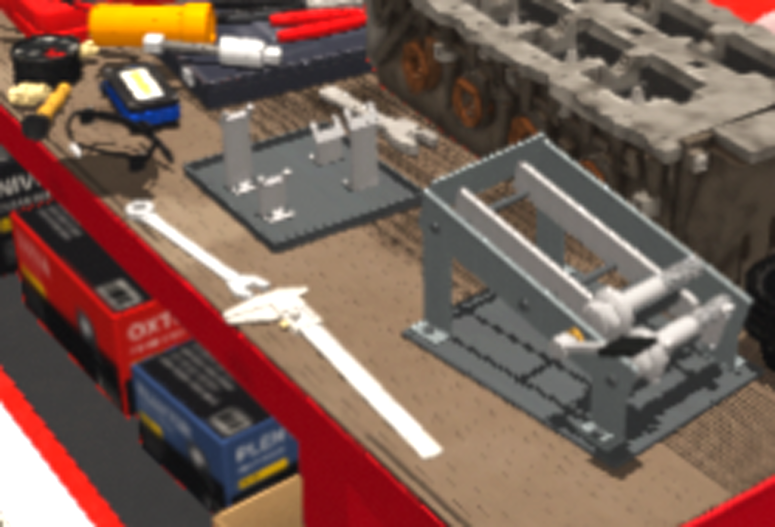

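View pics/z_tc.png

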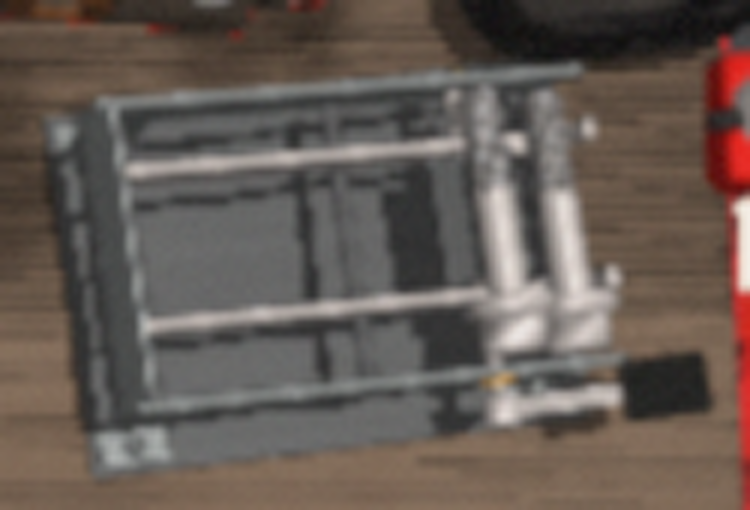

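View pics/z_t.png

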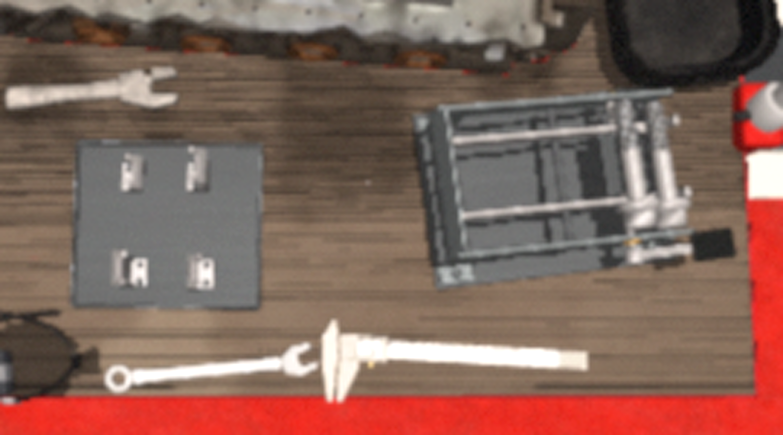

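```bash
python3 -c "
from bench import arm
print(arm.job_done()); print(arm.read_state()['clock'])"
```

```text
the job is handed in; nothing more can be done
None
the job is handed in; nothing more can be done
```

I lifted both bolts off the drain rack and laid them one after the other in the chute, heads in the paddle-side slot, and they queued at the stop. I then pressed the paddle once and let it come back. I stopped at about 19 N, where it would go no further, and held it there for about 0.5 s.

- **Final pictures (side and top):** the first bolt lies at the low end by the rail-end posts, where the nest is. The second is at the stop and the paddle is back up. The rack is empty, and the spanner, caliper, glasses, wrench and lamp look where they were.
- **Time and force:** the job took about 29 s of the 64 s allowed. The highest force reading returned was about 20 N, at the paddle's end stop. The arm was clear of everything when I handed in.
- **Disagreements:** my camera-fitted chute position was off. The rails were about 2–3 mm higher than fitted, so I set both bolts down by contact force. The first bolt was briefly about 3 mm too far to the paddle side and may have touched the guard (about 2.5 N) before I moved it across. The gripper read about 14 mm on the 16 mm shanks, but both grips held.

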